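Take the bayonet lens off the inspection camera

ROBOT

A 6-joint arm with a two-finger parallel gripper is mounted at the origin on the work surface; the furniture and walls round the work are solid. World frame = base frame: x ahead of the robot, y to its left, z up, the work surface at z = 0. Lengths are in m, angles in rad, forces in N, time in s.
With the tool pointing down it reaches from about 0.4 to 0.825 m from the base axis. Payload 7 kg.
Tool frame: the origin (TCP) lies on the centre line of the jaws, within the pads' length; the fingertips stand 22 mm ahead of it and the grasp point (between the pads) lies 3 mm ahead of it (arm.tcp_to_tips is the distance from the TCP to the fingertips, in m); z points along the fingers, y is the line along which they close (so a half turn about z gives the same grasp; the last joint's range is limited). The gripper opens to 88 mm and grips with 3 to 60 N. Pads are 19 mm wide; open, the fingers measure 130 mm over their backs; the gripper's body (78 mm by 193 mm) begins 47 mm behind the grasp point.
Start: joints at [-0.973, 0.359, 0.012, 0, -1.224, -0.288], TCP at [0.206, -0.643, 0.223] pointing down, gripper open.
Joint ranges: [-3.07, 3.07], [-1.43, 2.12], [-1.02, 1.25], [-3.03, 1.67], [-3.05, -0], [-3.03, 3.03]. Speed limits (rad/s): [2.39, 2.39, 3.01, 3.14, 3.14, 3.14].

INTERFACE

Orientations are given as [roll, pitch, yaw] about the fixed x, y, z axes, in that order (R = Rz(yaw) Ry(pitch) Rx(roll)).
In Python, from station import arm gives the robot as it stands.
- The arm moves only by the tool jog_arm, never from a script. Its argument "targets" is a list of rows, each an object of numbers: "dx", "dy", "dz": the shift along the tool's x, y, z in mm; "rx", "ry", "rz": the turn, a rotation vector about the tool's x, y, z in rad; "gripper": the closure, from 0 (fully open) to 1 (shut). In form: [{"dx": .., "dy": .., "dz": .., "rx": .., "ry": .., "rz": .., "gripper": ..}, ...]. A call has exactly 8 rows; each row is the pose to reach, as a shift and turn from the pose commanded when the call began, along the tool's axes at that moment; what a row does not reach only later rows make up. A row lasts 1/12 s, in which the tool goes at most 41.7 mm and 7.16 degrees, less where a joint would pass 70% of its speed; a pose out of reach is approached as far as the arm can. A call with a gripper value outside its range is refused whole. The fingers move at their own pace and stop on an object; "force" is the grip in N (left out, the last holds). Time passes only in rows, so rows that repeat a pose let the fingers close, or fill a call up. It gives the time, the measured TCP pose, the force, the opening and the grip force at its end, in the units of the state.
- arm.get_state(): the state, without advancing time (a new reading comes with each control period).
- arm.grab_frame(name): name is "scene" or "top" or "wrist"; returns a dict with "frame" (400x640x3 uint8, red, green, blue), "z_map" (400x640 float32, m along the optical axis (not along the pixel's ray), 0 where there is no reading), "fx", "fy", "cx", "cy" (pixels), "view" (4x4, takes a point from world to camera coordinates). Camera axes: x right, y down, z forward; pixel columns grow to the right and rows downward; lengths in m; the calibration is good to about 2 mm. A picture is of the moment at which its call begins.
- arm.job_done(): hands the job in; it is judged then, once.
The state is a dict: "t": time; "q": joint angles; "qd": joint speeds; "joint_efforts": joint torques, N m; "eef_pos": TCP position; "ee_rot": TCP orientation; "force": force on the tool from outside, world axes, zero at the start; "moment": the same for the moment, N m; "width": finger opening in m; "gripper_force": force on a finger pad.
Only numpy, scipy, OpenCV 4.12 (cv2) and the standard library are available. Lean on these libraries where they do the work, as an engineer would, in place of code of your own. Each camera call takes 0.05 s, during which the arm holds its last target. There are 200 camera calls.

TASK

Take the lens off the tilted inspection camera: push the release button beside the mount fully in, twist the lens a quarter turn counter-clockwise (seen looking at its front glass) while it still sits in the mount, and lift it straight off. Stand it upright, mount end down, on the middle of the flat round lid, setting it down rather than dropping it, and leave it there; do not disturb the tape roll, the cup or the rubber rod.

Things in the scene. Friction and masses are not known exactly. Their poses are not given: they have to be found in the camera images.
- camera_head: Grey camera head, fixed, tilted between two aluminium cheeks on a steel stand. Origin: centre of the round mount in the plane where the lens's flange sits, 135 mm above the bench. z: lens axis, out of the mount, 28 deg from vertical, leaning toward the robot; x up the slope, away from the robot; y sideways to the button. Collar radius 40 mm, z -17..0 mm; head below it, x -46..46, y -46..80 mm.
- mount_centre (a point): The same point as camera_head's origin. Inside the collar two tabs hold the lens's two lugs. With the button in, the lens turns counter-clockwise seen from its front (positive about camera_head z) from 0 to a hard stop at about 1.53 rad; from 1.32 rad up to the stop its lugs are free and it draws off along z (clear after 15 mm). It cannot turn clockwise.
- button_top (a point): Centre of the top of the release button (steel, 20 x 18 mm, in a black housing beside the collar): at (0, 58, 13) mm in camera_head when out; housing top at z = 3 mm. Push along -z of camera_head: 8 mm to a hard stop, against about 5 N of constant friction (press with 8 to 20 N). No spring: it stays in where it is left.
- release_button (a joint): How far the release button is in (m): 0 out, 0.008 fully in; starts at 0 to 0.0015. Until it is 0.006 in, its tongue blocks the lens from turning.
- lens: Black lens, 81 mm long, about 0.3 kg. Origin on its axis at the flange's seat, z toward the front glass; locked, its frame is camera_head's (within 0.1 rad). Along z, mm: steel spigot radius 20 from -13 (flat foot) to 0, lugs to radius 27; flange radius 31, 0..6; ribbed barrel radius 26, 6..52; front rim radius 29, 52..68, glass to 72.
- lens_grip (a point): Middle of the lens's ribbed barrel, on the axis, 34 mm above the flange's seat (47 mm above the foot): grip here, 52 mm across, from any side. The lens turns easily and stays as turned; until it is turned free, a pull lifts it only about 2 mm.
- tub_lid: Flat round pale grey-white lid, 134 mm diameter, 12 mm high, lying fixed on the bench to the right of the camera, near or far (the tape roll lies in the other place); origin at the centre of its underside. The lens goes on the middle of its top.
- masking_tape: Roll of masking tape, 96 mm diameter, 25 mm high, lying to the right of the camera; origin at centre of underside. Bystander.
- cup: Small cream cup of screws, 72 mm diameter, 40 mm high; origin at centre of underside. Bystander.
- rubber_rod: Black rubber rod, 191 mm long (along its y), 40 mm diameter, lying; origin under its middle. Bystander.

How it is judged:
On the way, in this order (a step that is already met when the one before it is completed fails the run):
1. the release button is pushed in at least 6 mm (value of joint release_button above 0.006 m), for 0.1 s.
2. the lens, still seated in the mount, is turned about a quarter turn (more than 72 degrees) (angle between the x axis of lens and the x axis of camera_head, either way round above 1.257 rad and z of lens in the frame of camera_head below 0.005 m and distance between lens and mount_centre below 0.01 m), for 0.1 s.
3. the lens is drawn out of the mount, held by the fingers (z of lens in the frame of camera_head above 0.02 m and contact force between the fingers and lens above 0.5 N), for 0.1 s.
At the end, for the whole second after the job is handed in: The lens stands upright (within 0.1 rad), mount end down, on the lid, its axis within 35 mm of the lid's centre, at rest and released (angle between lens's own z axis and vertical below 0.1 rad and horizontal distance between lens and tub_lid below 0.035 m and z of lens in the frame of tub_lid between 0.02 and 0.03 m and contact force between lens and tub_lid above 0.5 N and linear speed of lens below 0.02 m/s and contact force between the fingers and lens below 0.05 N); the robot touches nothing.
It fails at once if the lens falls free (faster than 0.45 m/s without the fingers on it) instead of being set down (linear speed of lens above 0.45 m/s and contact force between the fingers and lens below 0.05 N).
It fails at once if the lens is tipped over (more than 1.2 rad) (angle between lens's own z axis and vertical above 1.2 rad).
It fails at once if the tape roll, the cup or the rubber rod is moved more than 30 mm (distance of any of masking_tape, cup, rubber_rod from where it was at the start of the episode above 0.03 m).
It also fails if it takes over 67 s, if anything falls off the work surface, if the arm or the gripper's body presses on something with over 40 N, if the wrist force passes 120 N, or if a joint passes its speed limit or range.

## Working session

There is one attempt and no reset: what is moved stays moved. The work goes in short steps, Python scripts to look and compute and a tool call to move; the robot and the scene stay as the last step left them, time stands still between calls to the robot, and variables do not carry over. Pictures are saved under pics/ and viewed, at most 14 in all, crops included, and the job is handed in when it is done.

Besides the shell and the picture viewer there is one more tool, called after "Call:" as name(argument=value, ...) on one line, values as JSON. jog_arm: Moves the arm, as the interface text tells. Its arguments: {"type":"object","properties":{"targets":{"type":"array","items":{"type":"object","properties":{"dx":{"type":"number"},"dy":{"type":"number"},"dz":{"type":"number"},"rx":{"type":"number"},"ry":{"type":"number"},"rz":{"type":"number"},"gripper":{"type":"number"}}}},"force":{"type":"number"}},"required":["targets"]}

```bash
ls; mkdir -p pics
python3 - <<'E'
from station import arm
import cv2, numpy as np, pickle
d={}
for n in ("scene","top"):
    f=arm.grab_frame(n); d[n]=f; cv2.imwrite(f"pics/{n}0.png",f["frame"][:,:,::-1])
    print(n,f["fx"],f["cx"],f["cy"],np.round(f["view"],4).tolist())
pickle.dump(d,open("f0.pkl","wb"))
print(arm.get_state())
E
```

```text
pics
scene 398.4400329335314 317.9372864337584 196.8992482298356 [[0.6047, -0.7964, 0.0048, -0.354], [-0.4577, -0.3524, -0.8163, 0.3101], [0.6518, 0.4914, -0.5776, 0.6299], [0.0, 0.0, 0.0, 1.0]]
top 494.984422946034 321.2789872571309 199.4172510003558 [[0.0261, -0.9993, 0.0279, -0.1041], [-0.9865, -0.0302, -0.1607, 0.5444], [0.1614, -0.0233, -0.9866, 1.1843], [0.0, 0.0, 0.0, 1.0]]
{'t': 0.1, 'q': array([-9.72923315e-01,  3.59307019e-01,  1.11544514e-02, -3.20151961e-04,
       -1.22410191e+00, -2.88095428e-01]), 'qd': array([-0.00034664, -0.00247962,  0.00207067,  0.00079964,  0.00027291,
        0.00163287]), 'joint_efforts': array([-2.06550460e-03, -5.84163165e+01,  2.93748361e+01,  7.01521039e+00,
        1.02752171e-02, -6.54137557e-05]), 'eef_pos': array([ 0.20560991, -0.64245495,  0.22182135]), 'ee_rot': array([ 3.14010907e+00, -1.25762891e-04, -2.83192398e+00]), 'force': array([ 0.00866486,  0.21358614, -0.2314923 ]), 'moment': array([-0.01836639, -0.00877859,  0.02393422]), 'gripper_force': 0.0, 'width': 0.08762003218182036}
```

View pics/scene0.png

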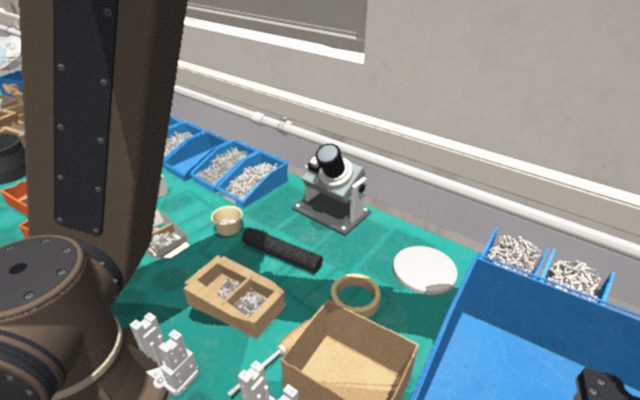

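View pics/top0.png

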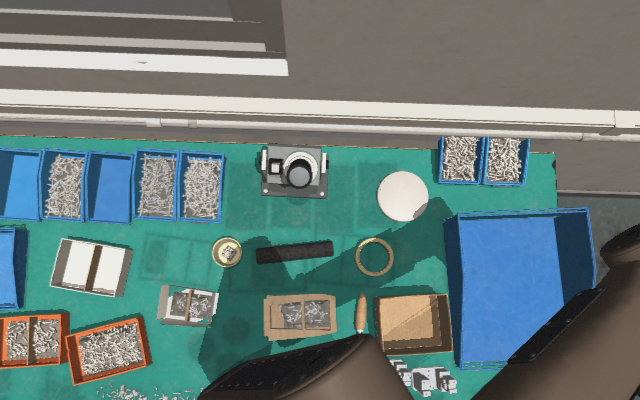

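The top view shows the camera head at about (297,172), with the button left of the lens at (275,168). The lid is at (402,196), the tape at (375,257), the rod at (295,252) and the cup at (227,252). The scene view agrees.

```bash
cat > h.py <<'E'
import numpy as np, cv2, pickle
def pts(f):
    z=f["z_map"]; v,u=np.mgrid[0:z.shape[0],0:z.shape[1]]
    c=np.stack([(u-f["cx"])/f["fx"]*z,(v-f["cy"])/f["fy"]*z,z],-1)
    V=f["view"]; return (c-V[:3,3])@V[:3,:3]
def ray(f,u,v,h):
    V=f["view"]; o=-V[:3,:3].T@V[:3,3]; d=V[:3,:3].T@np.array([(u-f["cx"])/f["fx"],(v-f["cy"])/f["fy"],1])
    return o+d*(h-o[2])/d[2]
def plane(P):
    c=P.mean(0); n=np.linalg.svd(P-c)[2][2]; n*=np.sign(n[2]); return c,n,np.std((P-c)@n)
E
python3 - <<'E'
from h import *
d=pickle.load(open("f0.pkl","rb")); f=d["top"]; P=pts(f); im=f["frame"]
np.set_printoptions(precision=4,suppress=True)
# lid
m=(np.abs(P[...,2]-.012)<.008)&(im.min(2)>150); 
n,l,s,c=cv2.connectedComponentsWithStats(m.astype(np.uint8)); i=l[196,402]; e=cv2.minEnclosingCircle(np.argwhere(l==i)[:,::-1].astype(np.float32))
print("lid",s[i],c[i],ray(f,*c[i],.012),np.ptp(P[l==i],0),P[l==i].mean(0))
for nm,(u,v) in dict(glass=(300,177),button=(275,168)).items(): print(nm,P[v,u])
for v in range(150,200,3): print(v,(P[v,262:328:5,2]*1000).astype(int))
for r in ((292,172,308,184),(271,163,279,171)):
    q=P[r[1]:r[3],r[0]:r[2]].reshape(-1,3); print(r,plane(q))
big=[cv2.resize(d[k]["frame"][b:b+75,a:a+100],(800,600),interpolation=cv2.INTER_CUBIC)[:,::2][::2] if 0 else cv2.resize(d[k]["frame"][b:b+75,a:a+100],(400,300),interpolation=cv2.INTER_CUBIC) for k,a,b in (("top",247,135),("scene",290,140))]
cv2.imwrite("pics/z.png",cv2.hconcat(big)[:,:,::-1])
E
```

```text
lid [ 378  171   51   51 1891] [401.7134 195.1602] [ 0.5701 -0.2957  0.012 ] [0.1317 0.1306 0.0147] [ 0.5703 -0.2959  0.0112]
glass [ 0.5707 -0.0372  0.1968]
button [0.6006 0.022  0.1456]
150 [  0   3 134 135 136 139 139 134 138 138 138 137  -1   1]
153 [ -3 133 136 131 134 134 146 152 151 152 138 136 116   0]
156 [113 123 126 131 127 129 150 150 156 152 145 130 121   6]
159 [115 123 138 134 131 144 150 156 154 149 145 128 116   9]
162 [112 122 126 141 141 139 151 180 182 164 142 121 111 110]
165 [116 116 147 146 142 133 203 207 206 191 143 134 112 105]
168 [113 108 145 144 136 142 204 205 207 205 144 138 114 102]
171 [ 90 112 140 141 130 194 202 200 205 200 138 132 111   7]
174 [ 10 107 131 131 109 195 197 201 199 200 196 114  95  12]
177 [ 11 103 103 105 106 192 196 200 198 196 191 107  63   6]
180 [  8 103  99 102 101 189 192 193 194 191 117 105  27   9]
183 [  8   8  95  96 100  99 186 189 190 184  99  99  10  10]
186 [ 10  13   9  11   9  10 185 187 181 186  10  12   8   8]
189 [11  7 13 12  7 14 14 11  7 13 10 13  7  4]
192 [12  6  7  7  8 13  8  8  5 11  8  4 14 -2]
195 [ 5  4  6  9  4 10  9 10  7 10  9  9 17 -3]
198 [ 0  0  0  1  1 -2 -3 -1  2  1  2  2  9 -4]
(292, 172, 308, 184) (array([ 0.5673, -0.0363,  0.2073]), array([0.9784, 0.0395, 0.2028]), np.float64(0.007535675504320839))
(271, 163, 279, 171) (array([0.6049, 0.0235, 0.1425]), array([0.0913, 0.8392, 0.5361]), np.float64(0.004126990199004622))
```

View pics/z.png

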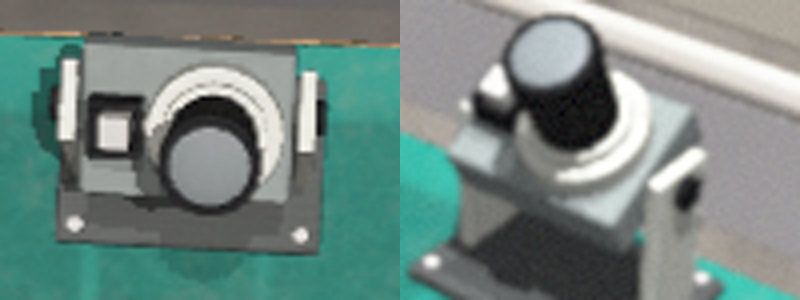

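The zoomed crops show the glass centre at about top px (299,176) and scene px (327.5,153), and the steel button at top px (275.5,167.5).

```bash
cat >> h.py <<'E'
def tri(fs,uv):
    A=[];b=[]
    for f,(u,v) in zip(fs,uv):
        V=f["view"]; x=(u-f["cx"])/f["fx"]; y=(v-f["cy"])/f["fy"]
        for a,k in ((x,0),(y,1)): r=V[k]-a*V[2]; A.append(r[:3]); b.append(-r[3])
    return np.linalg.lstsq(np.array(A),np.array(b),rcond=None)[0]
T=np.radians(28)
def head(psi):
    c,s=np.cos(psi),np.sin(psi); z=np.array([-np.sin(T)*c,-np.sin(T)*s,np.cos(T)]); y=np.array([-s,c,0]); return np.stack([np.cross(y,z),y,z],1)
def blob(f,u,v,tol=22):
    im=cv2.cvtColor(f["frame"],cv2.COLOR_RGB2LAB).astype(int); m=(np.abs(im-im[v,u]).max(2)<tol).astype(np.uint8)
    n,l,s,c=cv2.connectedComponentsWithStats(m,connectivity=4); i=l[v,u]; return c[i],s[i]
E
python3 - <<'E'
from h import *
np.set_printoptions(precision=4,suppress=True)
d=pickle.load(open("f0.pkl","rb")); t,s=d["top"],d["scene"]
g,gs=blob(t,299,176); g2,gs2=blob(s,327,153); b,bs=blob(t,275,167,25)
print(g,gs,g2,gs2,b,bs)
print("tri glass",tri([t,s],[g,g2]))
G=ray(t,*g,.135+.072*np.cos(T)); B=ray(t,*b,.146); print(G,B)
dv=(B-G)[:2]; psi=np.arctan2(dv[1],dv[0])-np.arctan2(58,59*np.sin(T)); print("len",np.hypot(*dv),np.hypot(58,59*np.sin(T)),"psi",psi)
R=head(psi); print("mount",G-R@[0,0,.072],B-R@[0,.058,.0125])
# plate bolts for yaw
p=[ray(t,247+x/4,135+y/4,.01) for x,y in ((75,223),(300,236))]; q=p[0]-p[1]; print("bolts yaw",np.arctan2(-q[0],q[1]),np.hypot(*q[:2]))
p=[ray(t,247+x/4,135+y/4,.135+.046*np.sin(T)-.017*.88) for x,y in ((82,44),(295,56))]; q=p[0]-p[1]; print("head back edge yaw",np.arctan2(-q[0],q[1]),np.hypot(*q[:2]))
E
```

```text
[298.9965 175.9965] [290 167  19  19 283] [327.432  152.6068] [319 146  18  15 206] [274.8776 167.8571] [272 164   7   8  49]
tri glass [ 0.5735 -0.0345  0.1926]
[ 0.5725 -0.035   0.1986] [0.6009 0.0222 0.146 ]
len 0.06385282181231154 64.27460425011705 psi -0.01539730885296553
mount [ 0.6063 -0.0355  0.135 ] [ 0.6059 -0.0359  0.135 ]
bolts yaw -0.027605677828203144 0.14406881363846144
head back edge yaw -0.024366687805384216 0.12381805491828038
```

```bash
cat >> h.py <<'E'
from scipy.spatial.transform import Rotation as Ro
PSI=-.022; M=np.array([.606,-.0355,.135])
def toolR(z,y):
    z=np.array(z,float); z/=np.linalg.norm(z); y=np.array(y,float); y-=z*(y@z); y/=np.linalg.norm(y); return np.stack([np.cross(y,z),y,z],1)
def jog(p,R,st=None):
    if st is None:
        from station import arm; st=arm.get_state()
    R0=Ro.from_euler("xyz",st["ee_rot"]).as_matrix()
    d=R0.T@(np.array(p)-st["eef_pos"])*1000; r=Ro.from_matrix(R0.T@R).as_rotvec()
    print("dxyz",np.round(d,1),"r",np.round(r,3),"rows",round(max(np.linalg.norm(d)/41.7,np.linalg.norm(r)/.125),1))
def button(gap,tip_y=.055,a=np.radians(15),press=0.):
    # pose with fingertip low corner 'gap' above head z
    H=head(PSI); d=H@[0,-np.sin(a),-np.cos(a)]
    tip=M+H@[0,tip_y,gap+.0095*np.sin(a)]
    R=toolR(d,H@[-1,0,0]); 
    return tip-.022*d,R
def lens(z,ang):
    H=head(PSI); R=toolR(-H[:,2],H@[np.cos(ang),np.sin(ang),0]); return M+H@[0,0,z+.003],R
E
python3 - <<'E'
from h import *
np.set_printoptions(precision=4,suppress=True)
d=pickle.load(open("f0.pkl","rb"))
for k in d:
    P=pts(d[k]); m=(abs(P[...,1])<.15)&(P[...,2]>.1)&(P[...,2]<.4)&(P[...,0]>.67)&(P[...,0]<1.2)
    q=P[m]; print(k,len(q),q[:,0].min() if len(q) else 0, [ (z,np.percentile(q[abs(q[:,2]-z)<.02,0],2)) for z in (.12,.2,.3,.38) if (abs(q[:,2]-z)<.02).sum()>20])
for g in (.08,.03): print(g,button(g)); jog(*button(g))
E
```

```text
scene 13266 0.691108001748135 [(0.12, np.float64(0.6935547899729256)), (0.2, np.float64(0.6972592806950997)), (0.3, np.float64(0.7358376360674096)), (0.38, np.float64(0.7362547374514782))]
top 11082 0.6952859203433281 [(0.12, np.float64(0.6962490147815752)), (0.2, np.float64(0.7007741224082086)), (0.3, np.float64(0.7390753088602993)), (0.38, np.float64(0.7394800064803878))]
0.08 (array([0.5587, 0.0263, 0.2266]), array([[-0.1427, -0.8827,  0.4477],
       [-0.963 ,  0.0194, -0.2687],
       [ 0.2285, -0.4695, -0.8529]]))
dxyz [-540.   529.3   -4. ] r [ 0.578 -0.077 -1.143] rows 18.1
0.03 (array([0.5821, 0.0257, 0.1824]), array([[-0.1427, -0.8827,  0.4477],
       [-0.963 ,  0.0194, -0.2687],
       [ 0.2285, -0.4695, -0.8529]]))
dxyz [-562.2  521.6   40.1] r [ 0.578 -0.077 -1.143] rows 18.4
```

Run:
```python
from h import *
jog(*button(.15))
```

```text
dxyz [-509.   540.1  -65.8] r [ 0.578 -0.077 -1.143] rows 17.9
```

Call:
jog_arm(targets=[{"dx": -30,"dy": 30,"dz": -20,"rx": 0.06,"ry": -0.01,"rz": -0.11,"gripper": 1},{"dx": -58,"dy": 60,"dz": -40,"rx": 0.1,"ry": -0.02,"rz": -0.2,"gripper": 1},{"dx": -87,"dy": 90,"dz": -60,"rx": 0.15,"ry": -0.02,"rz": -0.3,"gripper": 1},{"dx": -115,"dy": 120,"dz": -80,"rx": 0.2,"ry": -0.03,"rz": -0.4,"gripper": 1},{"dx": -143,"dy": 150,"dz": -85,"rx": 0.25,"ry": -0.03,"rz": -0.5,"gripper": 1},{"dx": -171,"dy": 180,"dz": -90,"rx": 0.3,"ry": -0.04,"rz": -0.6,"gripper": 1},{"dx": -200,"dy": 210,"dz": -90,"rx": 0.36,"ry": -0.05,"rz": -0.7,"gripper": 1},{"dx": -228,"dy": 240,"dz": -90,"rx": 0.4,"ry": -0.05,"rz": -0.8,"gripper": 1}])

```text
t: 0.77
eef_pos: [0.343, -0.3573, 0.3131]
ee_rot: [-2.759, -0.106, -2.038]
force: [0.2, 0.7, -0.2]
width: 0.04
gripper_force: 0.0
```

Run:
```python
from h import *
jog(*button(.15))
```

```text
dxyz [-425.6    1.4  -22.7] r [ 0.173 -0.024 -0.338] rows 10.2
```

Call:
jog_arm(targets=[{"dx": -41,"dy": 0,"dz": -2,"rx": 0.02,"ry": 0,"rz": -0.03,"gripper": 1},{"dx": -82,"dy": 0,"dz": -5,"rx": 0.04,"ry": 0,"rz": -0.07,"gripper": 1},{"dx": -123,"dy": 0,"dz": -7,"rx": 0.05,"ry": 0,"rz": -0.1,"gripper": 1},{"dx": -164,"dy": 0,"dz": -9,"rx": 0.07,"ry": 0,"rz": -0.14,"gripper": 1},{"dx": -205,"dy": 0,"dz": -11,"rx": 0.09,"ry": -0.01,"rz": -0.17,"gripper": 1},{"dx": -246,"dy": 0,"dz": -13,"rx": 0.1,"ry": -0.01,"rz": -0.2,"gripper": 1},{"dx": -287,"dy": 0,"dz": -15,"rx": 0.12,"ry": -0.01,"rz": -0.24,"gripper": 1},{"dx": -328,"dy": 1,"dz": -17,"rx": 0.14,"ry": -0.02,"rz": -0.27,"gripper": 1}])

```text
t: 1.43
eef_pos: [0.4856, -0.0611, 0.2933]
ee_rot: [-2.66, -0.201, -1.782]
force: [1.0, -0.7, -0.1]
width: 0.0
gripper_force: 0.0
```

Run:
```python
from h import *
from station import arm
jog(*button(.09)); jog(*button(.03))
f=arm.grab_frame("wrist"); pickle.dump(f,open("w1.pkl","wb")); cv2.imwrite("pics/w1.png",f["frame"][:,:,::-1])
```

```text
dxyz [-109.3  -26.    55.1] r [ 0.035 -0.003 -0.069] rows 3.0
dxyz [-125.1  -27.   113. ] r [ 0.035 -0.003 -0.069] rows 4.1
```

View pics/w1.png

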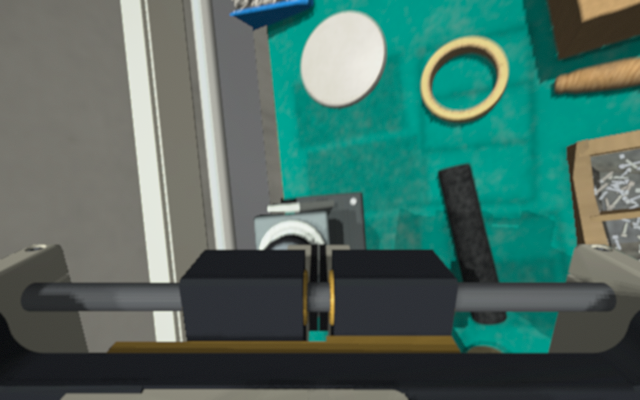

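The wrist view has the closed fingers at about (318,300), with the collar behind them at (290,235). They hide the button, so I will go by the computed position.

Call:
jog_arm(targets=[{"dx": -40,"dy": -9,"dz": 0,"rx": 0.012,"ry": 0,"rz": -0.025,"gripper": 1},{"dx": -80,"dy": -18,"dz": 0,"rx": 0.024,"ry": 0,"rz": -0.05,"gripper": 1},{"dx": -109,"dy": -26,"dz": 10,"rx": 0.035,"ry": -0.003,"rz": -0.069,"gripper": 1},{"dx": -113,"dy": -26,"dz": 40,"rx": 0.035,"ry": -0.003,"rz": -0.069,"gripper": 1},{"dx": -117,"dy": -27,"dz": 70,"rx": 0.035,"ry": -0.003,"rz": -0.069,"gripper": 1},{"dx": -125,"dy": -27,"dz": 100,"rx": 0.035,"ry": -0.003,"rz": -0.069,"gripper": 1},{"dx": -125,"dy": -27,"dz": 113,"rx": 0.035,"ry": -0.003,"rz": -0.069,"gripper": 1},{"dx": -125,"dy": -27,"dz": 113,"rx": 0.035,"ry": -0.003,"rz": -0.069,"gripper": 1}])

```text
t: 2.15
eef_pos: [0.5808, 0.0211, 0.1781]
ee_rot: [-2.646, -0.235, -1.721]
force: [-1.0, -0.9, 0.1]
width: 0.0005
gripper_force: 0.0
```

Run:
```python
from h import *
from station import arm
for g in (.016,.005,.004): jog(*button(g))
out=[]
for n in ("scene","top"):
    f=arm.grab_frame(n); pickle.dump(f,open(f"{n}1.pkl","wb"))
    a,b=((290,120) if n=="scene" else (247,125)); out.append(cv2.resize(f["frame"][b:b+75,a:a+100],(400,300),interpolation=cv2.INTER_CUBIC))
cv2.imwrite("pics/z1.png",cv2.hconcat(out)[:,:,::-1])
```

```text
dxyz [-7.4 -3.2  9.1] r [ 0.008 -0.005 -0.001] rows 0.3
dxyz [-10.3  -3.3  19.8] r [ 0.008 -0.005 -0.001] rows 0.5
dxyz [-10.5  -3.3  20.7] r [ 0.008 -0.005 -0.001] rows 0.6
```

View pics/z1.png

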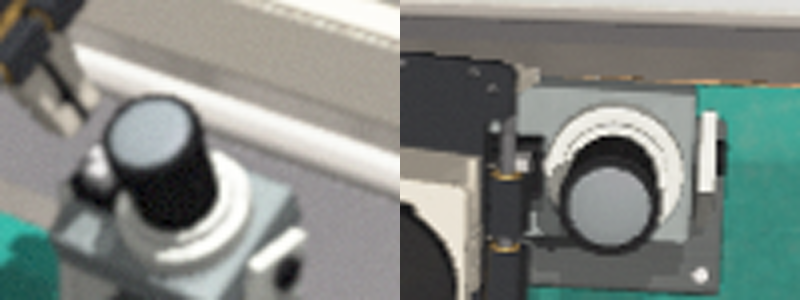

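Call:
jog_arm(targets=[{"dx": -7,"dy": -3,"dz": 5,"rx": 0.008,"ry": -0.005,"gripper": 1},{"dx": -7.4,"dy": -3.2,"dz": 9,"rx": 0.008,"ry": -0.005,"gripper": 1},{"dx": -7.4,"dy": -3.2,"dz": 9,"rx": 0.008,"ry": -0.005,"gripper": 1},{"dx": -8,"dy": -3.2,"dz": 11,"rx": 0.008,"ry": -0.005,"gripper": 1},{"dx": -8.5,"dy": -3.2,"dz": 13,"rx": 0.008,"ry": -0.005,"gripper": 1},{"dx": -9,"dy": -3.2,"dz": 14,"rx": 0.008,"ry": -0.005,"gripper": 1},{"dx": -9,"dy": -3.2,"dz": 14,"rx": 0.008,"ry": -0.005,"gripper": 1},{"dx": -9,"dy": -3.2,"dz": 14,"rx": 0.008,"ry": -0.005,"gripper": 1}])

```text
invalid input at $.targets[0]: expected keys dx, dy, dz, rx, ry, rz, gripper
```

```bash
cat > s.py <<'E'
from h import *
from station import arm
import sys
st=arm.get_state(); H=head(PSI); R=Ro.from_euler("xyz",st["ee_rot"]).as_matrix()
print("tip in head mm",np.round(H.T@(st["eef_pos"]+.022*R[:,2]-M)*1000,1),"F head",np.round(H.T@st["force"],1),st["t"],"q6",st["q"][5])
E
cat s.py | python3 -; python3 -c "
from h import *
jog(*button(.005)); jog(*button(.003))"
```

```text
tip in head mm [-0.8 50.9 32.1] F head [-0.8 -0.6  0.5] 2.25 q6 -1.5054469689132035
dxyz [-10.3  -0.7  22.7] r [ 0.004 -0.003 -0.003] rows 0.6
dxyz [-10.8  -0.8  24.6] r [ 0.004 -0.003 -0.003] rows 0.6
```

Call:
jog_arm(targets=[{"dx": -7,"dy": -0.7,"dz": 7,"rx": 0.004,"ry": -0.003,"rz": -0.003,"gripper": 1},{"dx": -7.5,"dy": -0.7,"dz": 12,"rx": 0.004,"ry": -0.003,"rz": -0.003,"gripper": 1},{"dx": -7.5,"dy": -0.7,"dz": 12,"rx": 0.004,"ry": -0.003,"rz": -0.003,"gripper": 1},{"dx": -8,"dy": -0.7,"dz": 14,"rx": 0.004,"ry": -0.003,"rz": -0.003,"gripper": 1},{"dx": -8.5,"dy": -0.7,"dz": 16,"rx": 0.004,"ry": -0.003,"rz": -0.003,"gripper": 1},{"dx": -9,"dy": -0.7,"dz": 18,"rx": 0.004,"ry": -0.003,"rz": -0.003,"gripper": 1},{"dx": -9,"dy": -0.7,"dz": 18,"rx": 0.004,"ry": -0.003,"rz": -0.003,"gripper": 1},{"dx": -9,"dy": -0.7,"dz": 18,"rx": 0.004,"ry": -0.003,"rz": -0.003,"gripper": 1}])

```text
t: 2.92
eef_pos: [0.5918, 0.0266, 0.1652]
ee_rot: [-2.637, -0.229, -1.717]
force: [-1.1, -0.4, -0.2]
width: 0.0002
gripper_force: 0.0
```

```bash
python3 s.py; python3 -c "
from h import *
jog(*button(.005)); jog(*button(.003))"
```

```text
tip in head mm [ 0.5 56.1 12.7] F head [-1.  -0.4  0.4] 2.9167 q6 -1.582540881341779
dxyz [-0.3  0.4  5.3] r [-0.001  0.001  0.   ] rows 0.1
dxyz [-0.8  0.4  7.3] r [-0.001  0.001  0.   ] rows 0.2
```

Call:
jog_arm(targets=[{"dx": -0.3,"dy": 0,"dz": 1,"rx": 0,"ry": 0,"rz": 0,"gripper": 1},{"dx": -0.5,"dy": 0,"dz": 2,"rx": 0,"ry": 0,"rz": 0,"gripper": 1},{"dx": -0.8,"dy": 0,"dz": 3,"rx": 0,"ry": 0,"rz": 0,"gripper": 1},{"dx": -1,"dy": 0,"dz": 4,"rx": 0,"ry": 0,"rz": 0,"gripper": 1},{"dx": -1.2,"dy": 0,"dz": 4.5,"rx": 0,"ry": 0,"rz": 0,"gripper": 1},{"dx": -1.3,"dy": 0,"dz": 5,"rx": 0,"ry": 0,"rz": 0,"gripper": 1},{"dx": -1.3,"dy": 0,"dz": 5,"rx": 0,"ry": 0,"rz": 0,"gripper": 1},{"dx": -1.3,"dy": 0,"dz": 5,"rx": 0,"ry": 0,"rz": 0,"gripper": 1}])

```text
t: 3.58
eef_pos: [0.5942, 0.0265, 0.1604]
ee_rot: [-2.638, -0.23, -1.717]
force: [-0.4, 0.7, -0.6]
width: 0.0005
gripper_force: 0.0
```

```bash
python3 s.py
```

```text
tip in head mm [ 0.4 56.   7.3] F head [-0.6  0.7 -0.3] 3.5833 q6 -1.6025569722496364
```

Run:
```python
from h import *
from station import arm
f=arm.grab_frame("scene"); a=cv2.resize(f["frame"][120:195,285:360],(400,400),interpolation=cv2.INTER_CUBIC)
g=arm.grab_frame("wrist"); b=cv2.resize(g["frame"],(400,250)); b=cv2.copyMakeBorder(b,0,150,0,0,cv2.BORDER_CONSTANT)
cv2.imwrite("pics/z2.png",cv2.hconcat([a,b])[:,:,::-1])
```

```text
(no output)
```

View pics/z2.png

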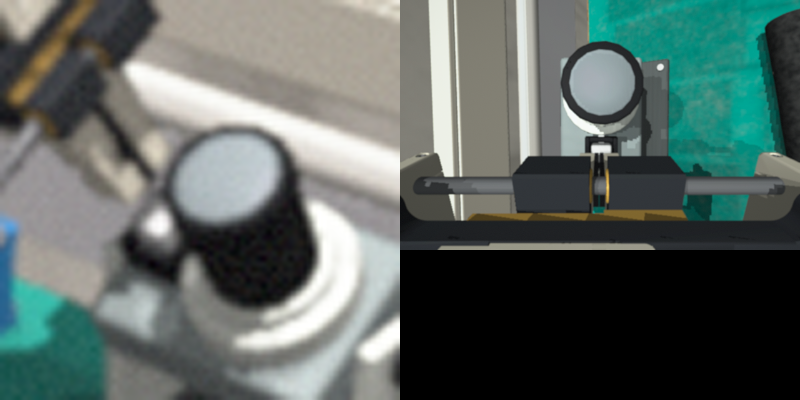

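The scene crop has the fingertips at about (160,190), just above the button at (155,225). The wrist view shows the button at (600,148), still visible beyond the fingers. I will project the model into both views to find the error.

Run:
```python
from h import *
from station import arm
np.set_printoptions(precision=4,suppress=True)
def proj(f,p):
    c=f["view"][:3,:3]@p+f["view"][:3,3]; return np.array([f["fx"]*c[0]/c[2]+f["cx"],f["fy"]*c[1]/c[2]+f["cy"],c[2]])
st=arm.get_state(); H=head(PSI); R=Ro.from_euler("xyz",st["ee_rot"]).as_matrix()
tip=st["eef_pos"]+.022*R[:,2]
fs={n:arm.grab_frame(n) for n in("scene","wrist")}; pickle.dump(fs,open("f2.pkl","wb"))
for n,f in fs.items():
    print(n,"tip",proj(f,tip),"btn",proj(f,M+H@[0,.058,.0125]),"btnin",proj(f,M+H@[0,.058,.005]),"glass",proj(f,M+H@[0,0,.072]))
w=fs["wrist"]; print(blob(w,322,125),w["view"]); P=pts(w)
for v in range(215,265,4): print(v,(P[v,300:345:4]-M)@H[:,2]*1000//1)
z=w["frame"][200:350,220:420]; cv2.imwrite("pics/z3.png",cv2.resize(z,(800,600),interpolation=cv2.INTER_CUBIC)[:,:,::-1])
```

```text
scene tip [316.0665 159.5169   0.952 ] btn [314.7296 158.1305   0.9487] btnin [315.6507 159.9724   0.9548] glass [327.3825 150.425    0.8711]
wrist tip [318.1154 241.1585   0.1982] btn [318.7646 245.3949   0.1931] btnin [318.7487 243.5877   0.2006] glass [319.0278 128.4256   0.1319]
(array([320.1421, 129.8066]), array([ 272,   80,  100,  103, 7708], dtype=int32)) [[-0.8824  0.019  -0.4702  0.5993]
 [ 0.0069  0.9996  0.0274 -0.0073]
 [ 0.4705  0.0209 -0.8821  0.0385]
 [ 0.      0.      0.      1.    ]]
215 [-17. -16. -17. -18. -17.  -8. -10. -17. -17. -16. -18. -17.]
219 [2. 2. 3. 3. 2. 3. 4. 3. 2. 3. 3. 4.]
223 [3. 3. 4. 4. 3. 4. 3. 2. 2. 3. 2. 3.]
227 [  2.  -7. -11. -11. -12. -10.  -9. -13. -12. -12.  -5.   3.]
231 [ 4. -9.  7. 10.  9. 10. 10. 10. 10.  8. -4.  4.]
235 [ 3. -7. 10. 11. 11. 12. 12. 12. 12. 13. -6.  3.]
239 [ 2. -8. 11. 12. 12. 12. 11. 11. 12. 12. -5.  3.]
243 [ 3. -7. 11. 12. 12. 12. 11. 12. 12. 11. -6.  3.]
247 [42. 41. 42. 39. 38. 39. 39. 43. 43. 43. 42. 42.]
251 [112. 112.  47.  43.  42.  43.  43.  47. 111. 112. 111. 112.]
255 [114. 114.  52.  48.  48.  47.  49.  52. 111. 114. 115. 115.]
259 [117. 115.  53.  52.  52.  53.  52.  52. 111. 117. 117. 116.]
263 [120. 118.  52.  56.  58.  56.  56.  52. 111. 119. 119. 118.]
```

View pics/z3.png

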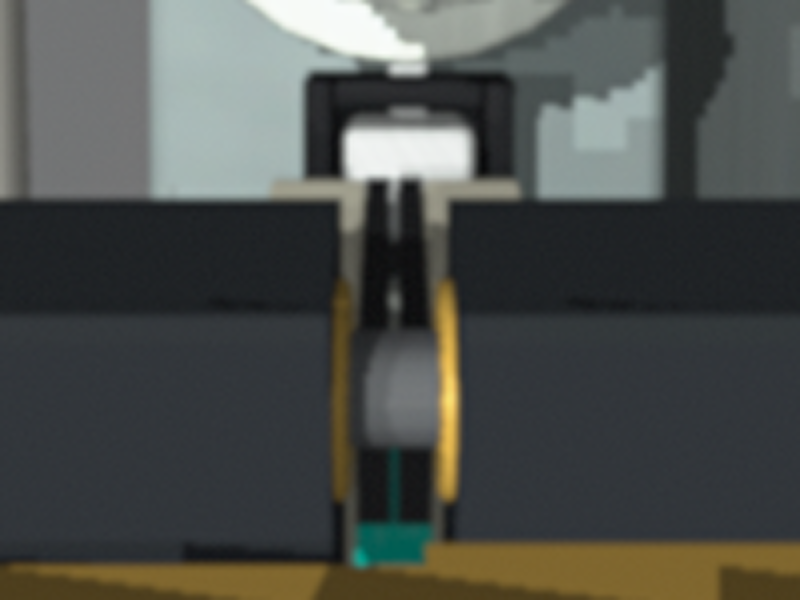

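Run:
```python
from h import *
from station import arm
st=arm.get_state(); R=Ro.from_euler("xyz",st["ee_rot"]).as_matrix(); w=pickle.load(open("f2.pkl","rb"))["wrist"]; P=pts(w)
T=((P-st["eef_pos"])@R*1000).round(0); H=head(PSI); Q=((P-M)@H*1000).round(0)
for v in (230,240,244,245,246,247,248,250,254): print(v,[tuple(T[v,u].astype(int)) for u in (290,308,312,318,324,328,345)])
print([tuple(Q[v,318].astype(int)) for v in (230,240,244,246,248)])
```

```text
230 [(np.int64(-2), np.int64(-20), np.int64(47)), (np.int64(5), np.int64(-6), np.int64(30)), (np.int64(6), np.int64(-4), np.int64(25)), (np.int64(6), np.int64(0), np.int64(26)), (np.int64(7), np.int64(4), np.int64(24)), (np.int64(6), np.int64(6), np.int64(26)), (np.int64(6), np.int64(17), np.int64(27))]
240 [(np.int64(-8), np.int64(-20), np.int64(44)), (np.int64(2), np.int64(-6), np.int64(19)), (np.int64(3), np.int64(-4), np.int64(18)), (np.int64(2), np.int64(0), np.int64(18)), (np.int64(3), np.int64(4), np.int64(17)), (np.int64(3), np.int64(6), np.int64(17)), (np.int64(-1), np.int64(17), np.int64(26))]
244 [(np.int64(-11), np.int64(-20), np.int64(44)), (np.int64(0), np.int64(-6), np.int64(17)), (np.int64(9), np.int64(-3), np.int64(-4)), (np.int64(0), np.int64(0), np.int64(17)), (np.int64(9), np.int64(3), np.int64(-3)), (np.int64(0), np.int64(6), np.int64(17)), (np.int64(-3), np.int64(17), np.int64(25))]
245 [(np.int64(11), np.int64(-15), np.int64(-9)), (np.int64(11), np.int64(-5), np.int64(-9)), (np.int64(10), np.int64(-3), np.int64(-6)), (np.int64(0), np.int64(0), np.int64(17)), (n
[... 1215 characters left out ...]
.int64(-4), np.int64(0), np.int64(17)), (np.int64(10), np.int64(3), np.int64(-13)), (np.int64(11), np.int64(5), np.int64(-16)), (np.int64(39), np.int64(8), np.int64(-76))]
254 [(np.int64(38), np.int64(-8), np.int64(-78)), (np.int64(11), np.int64(-5), np.int64(-20)), (np.int64(10), np.int64(-3), np.int64(-17)), (np.int64(-6), np.int64(0), np.int64(15)), (np.int64(9), np.int64(3), np.int64(-17)), (np.int64(11), np.int64(5), np.int64(-21)), (np.int64(38), np.int64(8), np.int64(-79))]
[(np.int64(0), np.int64(49), np.int64(5)), (np.int64(0), np.int64(55), np.int64(12)), (np.int64(0), np.int64(57), np.int64(12)), (np.int64(0), np.int64(58), np.int64(13)), (np.int64(0), np.int64(60), np.int64(11))]
```

Run:
```python
from h import *
from station import arm
print(arm.tcp_to_tips,[a for a in dir(arm) if a[0]!='_'],arm.get_state()["width"])
st=arm.get_state(); R=Ro.from_euler("xyz",st["ee_rot"]).as_matrix()
for fn in ("w1.pkl","f2.pkl"):
    w=pickle.load(open(fn,"rb")); w=w.get("wrist",w)
    V=w["view"]; 
    if fn=="f2.pkl":
        o=-V[:3,:3].T@V[:3,3]; print("cam in tool",R.T@(o-st["eef_pos"]),R.T@V[2,:3])
T=((pts(w)-st["eef_pos"])@R*1000)
near=(w["z_map"]>0)&(T[...,2]<30)&(abs(T[...,0])<60)&(abs(T[...,1])<120)
# frontmost gripper extents by column
for u in (290,305,312,325,345,200,450,120,520,40,600):
    c=[(v,*T[v,u].astype(int)) for v in range(225,400,8) if near[v,u]]; print(u,[tuple(map(int,x)) for x in c][:14])
```

```text
0.022 ['Unreachable', 'get_state', 'grab_frame', 'job_done', 'tcp_to_tips'] 0.000661445241758804
cam in tool [ 7.75324914e-02 -4.82350684e-05 -1.61667357e-01] [-2.87494136e-01  2.89782476e-04  9.57782354e-01]
290 [(249, 38, -8, -74), (257, 39, -7, -81), (265, 38, -7, -85), (273, 38, -7, -89), (281, 37, -6, -92), (289, 35, -6, -92), (297, 33, -7, -92), (305, 31, -7, -93), (313, 29, -7, -93), (321, 26, -7, -92), (329, 24, -7, -93), (337, 22, -7, -93), (345, 22, -7, -96), (353, 25, -6, -102)]
305 [(225, 8, -8, 28), (249, 38, -3, -75), (257, 36, -3, -76), (265, 34, -3, -77), (273, 35, -3, -83), (281, 34, -3, -85), (289, 33, -3, -88), (297, 31, -3, -89), (305, 29, -3, -89), (313, 27, -3, -90), (321, 24, -3, -89), (329, 16, -3, -83), (337, 13, -3, -82), (345, 23, -3, -97)]
312 [(225, 8, -3, 27), (233, 7, -3, 18), (241, 1, -3, 17), (249, 9, -3, -10), (257, 9, -2, -20), (265, 9, -2, -28), (273, 9, -2, -35), (281, 9, -2, -43), (289, 30, -1, -84), (297, 29, -1, -86), (305, 27, -1, -87), (313, -2, -2, -48), (321, -5, -2, -49), (329, -9, -2, -49)]
325 [(225, 8, 4, 28), (233, 6, 4, 18), (241, 2, 
[... 1442 characters left out ...]
46, -102), (361, 25, 44, -104), (369, 24, 43, -106), (377, 25, 41, -109), (385, 25, 40, -111), (393, 23, 40, -111)]
40 [(249, 38, -82, -75), (257, 37, -80, -78), (265, 35, -79, -79), (273, 32, -81, -77), (281, 30, -79, -80), (289, 31, -75, -85), (297, 29, -74, -86), (305, 27, -75, -86), (313, 22, -80, -83), (321, 19, -80, -83), (329, 18, -79, -85), (337, 14, -80, -84), (345, 13, -80, -85), (353, 25, -62, -103)]
600 [(249, 38, 84, -74), (257, 37, 80, -78), (265, 35, 81, -79), (273, 33, 80, -80), (281, 31, 80, -81), (289, 31, 76, -85), (297, 29, 76, -86), (305, 26, 77, -86), (313, 22, 80, -83), (321, 19, 81, -83), (329, 18, 80, -85), (337, 16, 79, -86), (345, 13, 80, -86), (353, 25, 63, -102)]
```

The wrist depth puts the visible fingertips at tool z ≈ -4 and the gripper body at -75, so the gripper sits about 27 mm behind the nominal TCP offset. The scene view and the missing contact agree. I will use the measured tip offset and let button contact confirm it.

```bash
sed -i 's/return tip-.022\*d,R/return tip-TT*d,R/; s/^PSI=/TT=-.005; PSI=/' h.py; sed -i 's/+.022\*R/+TT*R/' s.py; python3 s.py; python3 -c "
from h import *
for g in (.016,.012,.008,.005): jog(*button(g))"
```

```text
tip in head mm [ 0.4 63.1 33.5] F head [-0.1 -0.3 -0.3] 3.7833 q6 -1.6025510533861973
dxyz [ 4.   0.4 16.6] r [-0.001  0.001  0.   ] rows 0.4
dxyz [ 3.   0.4 20.5] r [-0.001  0.001  0.   ] rows 0.5
dxyz [ 1.9  0.4 24.3] r [-0.001  0.001  0.   ] rows 0.6
dxyz [ 1.2  0.4 27.2] r [-0.001  0.001  0.   ] rows 0.7
```

Call:
jog_arm(targets=[{"dx": 4,"dy": 0.4,"dz": 6,"rx": 0,"ry": 0,"rz": 0,"gripper": 1},{"dx": 4,"dy": 0.4,"dz": 11,"rx": 0,"ry": 0,"rz": 0,"gripper": 1},{"dx": 4,"dy": 0.4,"dz": 14,"rx": 0,"ry": 0,"rz": 0,"gripper": 1},{"dx": 3.7,"dy": 0.4,"dz": 16,"rx": 0,"ry": 0,"rz": 0,"gripper": 1},{"dx": 3.4,"dy": 0.4,"dz": 18,"rx": 0,"ry": 0,"rz": 0,"gripper": 1},{"dx": 3,"dy": 0.4,"dz": 20,"rx": 0,"ry": 0,"rz": 0,"gripper": 1},{"dx": 2.5,"dy": 0.4,"dz": 22,"rx": 0,"ry": 0,"rz": 0,"gripper": 1},{"dx": 2.5,"dy": 0.4,"dz": 22,"rx": 0,"ry": 0,"rz": 0,"gripper": 1}])

```text
t: 4.45
eef_pos: [0.6035, 0.0183, 0.1421]
ee_rot: [-2.637, -0.23, -1.717]
force: [-1.1, 1.3, 3.1]
width: 0.0009
gripper_force: 1.5
```

```bash
python3 s.py; python3 -c "
from h import *
for g in (.008,.005): jog(*button(g))"
```

```text
tip in head mm [ 0.1 55.  12.8] F head [0.5 1.3 3.3] 4.45 q6 -1.6885260302385163
dxyz [-0.6  0.1  2.2] r [-0.001  0.001  0.   ] rows 0.1
dxyz [-1.4  0.1  5.1] r [-0.001  0.001  0.   ] rows 0.1
```

Contact with the button at the expected height, so the offset is confirmed. Pressing on.

Call:
jog_arm(targets=[{"dx": -0.3,"dy": 0,"dz": 1,"rx": 0,"ry": 0,"rz": 0,"gripper": 1},{"dx": -0.5,"dy": 0,"dz": 2,"rx": 0,"ry": 0,"rz": 0,"gripper": 1},{"dx": -0.8,"dy": 0,"dz": 3,"rx": 0,"ry": 0,"rz": 0,"gripper": 1},{"dx": -1,"dy": 0,"dz": 4,"rx": 0,"ry": 0,"rz": 0,"gripper": 1},{"dx": -1.3,"dy": 0,"dz": 5,"rx": 0,"ry": 0,"rz": 0,"gripper": 1},{"dx": -1.6,"dy": 0,"dz": 6,"rx": 0,"ry": 0,"rz": 0,"gripper": 1},{"dx": -1.6,"dy": 0,"dz": 6,"rx": 0,"ry": 0,"rz": 0,"gripper": 1},{"dx": -1.6,"dy": 0,"dz": 6,"rx": 0,"ry": 0,"rz": 0,"gripper": 1}])

```text
t: 5.12
eef_pos: [0.6061, 0.0182, 0.138]
ee_rot: [-2.635, -0.229, -1.717]
force: [-19.4, 2.7, 20.9]
width: 0.0004
gripper_force: 13.7
```

```bash
python3 s.py
```

```text
tip in head mm [ 0.4 55.   8. ] F head [-7.4  2.3 27.6] 5.1167 q6 -1.717236235488161
```

Call:
jog_arm(targets=[{"dx": 0,"dy": 0,"dz": -5,"rx": 0,"ry": 0,"rz": 0,"gripper": 1},{"dx": 0,"dy": 0,"dz": -15,"rx": 0,"ry": 0,"rz": 0,"gripper": 1},{"dx": 0,"dy": 0,"dz": -25,"rx": 0,"ry": 0,"rz": 0,"gripper": 1},{"dx": 0,"dy": 0,"dz": -35,"rx": 0,"ry": 0,"rz": 0,"gripper": 1},{"dx": 0,"dy": 0,"dz": -45,"rx": 0,"ry": 0,"rz": 0,"gripper": 1},{"dx": 0,"dy": 0,"dz": -55,"rx": 0,"ry": 0,"rz": 0,"gripper": 1},{"dx": 0,"dy": 0,"dz": -60,"rx": 0,"ry": 0,"rz": 0,"gripper": 1},{"dx": 0,"dy": 0,"dz": -60,"rx": 0,"ry": 0,"rz": 0,"gripper": 1}])

```text
t: 5.78
eef_pos: [0.5797, 0.0352, 0.1886]
ee_rot: [-2.636, -0.228, -1.716]
force: [0.1, 0.1, -0.6]
width: 0.0004
gripper_force: 0.0
```

```bash
python3 s.py
python3 - <<'E'
from h import *
from station import arm
w=arm.grab_frame("wrist"); P=pts(w); H=head(PSI); Q=(P-M)@H*1000
def med(x,y,r): 
    m=(abs(Q[...,0]-x)<r)&(abs(Q[...,1]-y)<r)&(w["z_map"]>0)&(Q[...,2]<30); return m.sum(),np.round(np.median(Q[m],0),1)
print("btn",med(0,56,5),"housing",med(13,50,2),"collar",med(25,28,3))
m=(Q[...,2]>70)&(Q[...,2]<75)&(np.hypot(Q[...,0],Q[...,1])<30); print("glass",Q[m].mean(0),np.median(Q[m][:,2]))
print(blob(w,int(np.argwhere(m)[:,1].mean()),int(np.argwhere(m)[:,0].mean())))
E
```

```text
tip in head mm [ 0.6 71.4 65.2] F head [-0.2  0.1 -0.6] 5.7833 q6 -1.5036148659097897
btn (np.int64(174), array([ 0. , 55.9,  5.5])) housing (np.int64(26), array([12.6, 50.1,  3.4])) collar (np.int64(58), array([24.7, 27.6,  0.1]))
glass [-2.07897127  0.54292159 71.32551356] 71.27346058582086
(array([321.05444402, 127.12851097]), array([ 281,   86,   81,   84, 5198], dtype=int32))
```

Button top now at 5.5 mm against housing at 3.4 mm: fully in.

```bash
sed -i 's/z+.003\]/z-.024]/' h.py
python3 - <<'E'
from h import *
from station import arm
st=arm.get_state(); print(st["q"].round(3))
w=arm.grab_frame("wrist"); c,_=blob(w,321,127); V=w["view"]; H=head(PSI); n=H[:,2]
o=-V[:3,:3].T@V[:3,3]; d=V[:3,:3].T@np.array([(c[0]-w["cx"])/w["fx"],(c[1]-w["cy"])/w["fy"],1])
p=o+d*(((M+.072*n-o)@n)/(d@n)); print("glass centre in head mm",(p-M)@H*1000)
for a in (135,180,225): print(a); jog(*lens(.115,np.radians(a)))
E
```

```text
[ 0.564  0.031 -0.928  1.006 -0.584 -1.504]
glass centre in head mm [-0.65580762  0.67121551 72.        ]
135
dxyz [ 75.3  -0.  -12.5] r [-0.103 -0.246  0.782] rows 6.6
180
dxyz [ 75.3  -0.  -12.5] r [-0.001 -0.26   0.001] rows 2.1
225
dxyz [ 75.3  -0.  -12.5] r [ 0.101 -0.247 -0.78 ] rows 6.6
```

Call:
jog_arm(targets=[{"dx": 0,"dy": 0,"dz": -20,"rx": 0,"ry": 0,"rz": 0.1,"gripper": 1},{"dx": 0,"dy": 0,"dz": -40,"rx": 0,"ry": -0.03,"rz": 0.2,"gripper": 0.5},{"dx": 15,"dy": 0,"dz": -40,"rx": -0.02,"ry": -0.07,"rz": 0.3,"gripper": 0},{"dx": 30,"dy": 0,"dz": -35,"rx": -0.04,"ry": -0.11,"rz": 0.4,"gripper": 0},{"dx": 45,"dy": 0,"dz": -30,"rx": -0.06,"ry": -0.15,"rz": 0.5,"gripper": 0},{"dx": 60,"dy": 0,"dz": -22,"rx": -0.08,"ry": -0.19,"rz": 0.6,"gripper": 0},{"dx": 75,"dy": 0,"dz": -14,"rx": -0.1,"ry": -0.23,"rz": 0.7,"gripper": 0},{"dx": 75.3,"dy": 0,"dz": -12.5,"rx": -0.103,"ry": -0.246,"rz": 0.782,"gripper": 0}])

```text
t: 6.55
eef_pos: [0.563, -0.0376, 0.2148]
ee_rot: [-2.785, 0.342, -2.325]
force: [-0.5, 0.5, 0.1]
width: 0.0415
gripper_force: 0.0
```

```bash
python3 s.py
python3 - <<'E'
from h import *
from station import arm
print(arm.get_state()["q"].round(3))
a=np.radians(135)
jog(*lens(.115,a)); jog(*lens(.034,a))
st=arm.get_state(); R=Ro.from_euler("xyz",st["ee_rot"]).as_matrix()
w=arm.grab_frame("wrist"); P=pts(w); T=(P-st["eef_pos"])@R*1000
m=(w["z_map"]>0)&(T[...,2]<25)&(abs(T[...,0])<12)&(abs(T[...,1])<70)&(abs(T[...,1])>35)&(T[...,2]>-60); print("finger tips tool z",np.percentile(T[m][:,2],[50,95,99]),T[m][:,1].min(),T[m][:,1].max(),np.abs(T[m][:,1]).min())
cv2.imwrite("pics/w3.png",w["frame"][:,:,::-1])
E
```

```text
tip in head mm [-0.5 -3.  95.6] F head [-0.4  0.5  0.3] 6.55 q6 -1.5697251289001368
[ 0.376 -0.096 -0.824  0.456 -0.426 -1.57 ]
dxyz [-2.4  1.8 -0.4] r [ 0.     0.    -0.009] rows 0.1
dxyz [-2.4  1.8 80.6] r [ 0.     0.    -0.009] rows 1.9
finger tips tool z [-22.36107759 -10.33415705  -8.89610827] -36.377406718080174 37.1665021102282 35.009385380926844
```

View pics/w3.png

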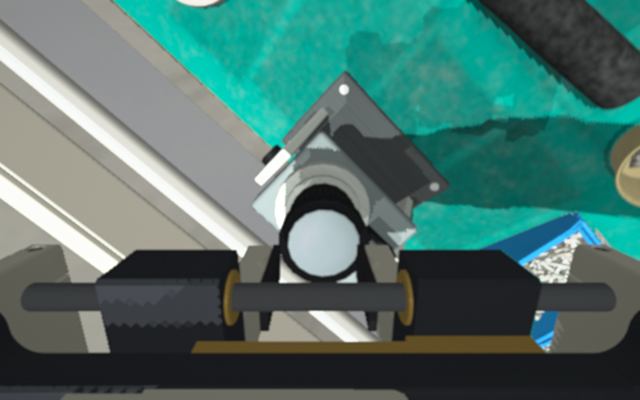

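The wrist view shows the lens glass at (323,243), centred between the opening fingers.

Call:
jog_arm(targets=[{"dx": -2.4,"dy": 1.8,"dz": 0,"rx": 0,"ry": 0,"rz": -0.009,"gripper": 0},{"dx": -2.4,"dy": 1.8,"dz": 0,"rx": 0,"ry": 0,"rz": -0.009,"gripper": 0},{"dx": -2.4,"dy": 1.8,"dz": 0,"rx": 0,"ry": 0,"rz": -0.009,"gripper": 0},{"dx": -2.4,"dy": 1.8,"dz": 0,"rx": 0,"ry": 0,"rz": -0.009,"gripper": 0},{"dx": -2.4,"dy": 1.8,"dz": 0,"rx": 0,"ry": 0,"rz": -0.009,"gripper": 0},{"dx": -2.4,"dy": 1.8,"dz": 4,"rx": 0,"ry": 0,"rz": -0.009,"gripper": 0},{"dx": -2.4,"dy": 1.8,"dz": 9,"rx": 0,"ry": 0,"rz": -0.009,"gripper": 0},{"dx": -2.4,"dy": 1.8,"dz": 14,"rx": 0,"ry": 0,"rz": -0.009,"gripper": 0}])

```text
t: 7.27
eef_pos: [0.5704, -0.0318, 0.203]
ee_rot: [-2.779, 0.335, -2.307]
force: [-0.6, -0.2, -0.5]
width: 0.0874
gripper_force: 0.0
```

```bash
python3 s.py
python3 - <<'E'
from h import *
from station import arm
st=arm.get_state();print(st["q"].round(3),st["width"])
jog(*lens(.034,np.radians(135)))
R=Ro.from_euler("xyz",st["ee_rot"]).as_matrix()
w=arm.grab_frame("wrist"); T=(pts(w)-st["eef_pos"])@R*1000
m=(w["z_map"]>0)&(T[...,2]<60)&(T[...,2]>26)&(np.hypot(T[...,0],T[...,1])<45)
print("glass pts z",np.percentile(T[...,2][(w["z_map"]>0)&(np.hypot(T[...,0],T[...,1])<20)&(abs(T[...,2])<60)],[10,50,90]))
E
```

```text
tip in head mm [ 0.4  3.  81.8] F head [-0.8 -0.2 -0.1] 7.2667 q6 -1.6026836277923124
[ 0.371 -0.069 -0.846  0.506 -0.381 -1.603] 0.08740743976822371
dxyz [ 2.4 -1.8 66.8] r [-0.     0.     0.009] rows 1.6
glass pts z [4.55988333 5.63336826 6.98601197]
```

Call:
jog_arm(targets=[{"dx": 2.4,"dy": -1.8,"dz": 3,"rx": 0,"ry": 0,"rz": 0.009,"gripper": 0},{"dx": 2.4,"dy": -1.8,"dz": 12,"rx": 0,"ry": 0,"rz": 0.009,"gripper": 0},{"dx": 2.4,"dy": -1.8,"dz": 24,"rx": 0,"ry": 0,"rz": 0.009,"gripper": 0},{"dx": 2.4,"dy": -1.8,"dz": 36,"rx": 0,"ry": 0,"rz": 0.009,"gripper": 0},{"dx": 2.4,"dy": -1.8,"dz": 48,"rx": 0,"ry": 0,"rz": 0.009,"gripper": 0},{"dx": 2.4,"dy": -1.8,"dz": 58,"rx": 0,"ry": 0,"rz": 0.009,"gripper": 0},{"dx": 2.4,"dy": -1.8,"dz": 66,"rx": 0,"ry": 0,"rz": 0.009,"gripper": 0},{"dx": 2.4,"dy": -1.8,"dz": 66,"rx": 0,"ry": 0,"rz": 0.009,"gripper": 0}])

```text
t: 7.98
eef_pos: [0.6001, -0.0353, 0.1427]
ee_rot: [-2.784, 0.336, -2.316]
force: [-0.4, -2.4, -0.6]
width: 0.0876
gripper_force: 0.0
```

```bash
python3 s.py
python3 - <<'E'
from h import *
from station import arm
st=arm.get_state();print(st["q"].round(3))
jog(*lens(.034,np.radians(135)))
E
```

```text
tip in head mm [-1.6  0.1 14.6] F head [-0.6 -2.4 -0.4] 7.9833 q6 -2.0382591163007553
[ 0.121  0.06  -0.997  1.128 -0.074 -2.038]
dxyz [-1.1 -1.2 -0.4] r [ 0.002 -0.002  0.001] rows 0.0
```

Call:
jog_arm(targets=[{"dx": -1,"dy": -1,"dz": 0,"rx": 0,"ry": 0,"rz": 0,"gripper": 0.1},{"dx": -1,"dy": -1,"dz": 0,"rx": 0,"ry": 0,"rz": 0,"gripper": 0.3},{"dx": -1,"dy": -1,"dz": 0,"rx": 0,"ry": 0,"rz": 0,"gripper": 0.5},{"dx": -1,"dy": -1,"dz": 0,"rx": 0,"ry": 0,"rz": 0,"gripper": 1},{"dx": -1,"dy": -1,"dz": 0,"rx": 0,"ry": 0,"rz": 0,"gripper": 1},{"dx": -1,"dy": -1,"dz": 0,"rx": 0,"ry": 0,"rz": 0,"gripper": 1},{"dx": -1,"dy": -1,"dz": 0,"rx": 0,"ry": 0,"rz": 0,"gripper": 1},{"dx": -1,"dy": -1,"dz": 0,"rx": 0,"ry": 0,"rz": 0,"gripper": 1}], force=25)

```text
t: 8.65
eef_pos: [0.6017, -0.0352, 0.1455]
ee_rot: [-2.782, 0.339, -2.316]
force: [-4.9, 3.6, 1.4]
width: 0.0571
gripper_force: 25.0
```

```bash
python3 s.py
python3 - <<'E'
from h import *
from station import arm
st=arm.get_state();print(st["q"].round(3),st["width"],st["gripper_force"],st["moment"])
jog(*lens(.034,np.radians(135)))
E
```

```text
tip in head mm [ 1.1  0.2 16.3] F head [-3.8  3.5  3.6] 8.65 q6 -2.0055928507517917
[ 0.142  0.059 -0.987  1.077 -0.087 -2.006] 0.05714312120676033 24.99902755022049 [1.21424379 2.8024066  0.59806635]
dxyz [0.9 0.6 1.3] r [0. 0. 0.] rows 0.0
```

Width 57 mm suggests the pads caught the 58 mm front rim, so I will open, go about 5 mm deeper and close again.

Call:
jog_arm(targets=[{"dx": 0,"dy": 0,"dz": 0,"rx": 0,"ry": 0,"rz": 0,"gripper": 0.15},{"dx": 0,"dy": 0,"dz": 0,"rx": 0,"ry": 0,"rz": 0,"gripper": 0.15},{"dx": 0.5,"dy": 0.5,"dz": 2,"rx": 0,"ry": 0,"rz": 0,"gripper": 0.15},{"dx": 0.5,"dy": 0.5,"dz": 4,"rx": 0,"ry": 0,"rz": 0,"gripper": 0.15},{"dx": 0.5,"dy": 0.5,"dz": 6,"rx": 0,"ry": 0,"rz": 0,"gripper": 0.15},{"dx": 0.5,"dy": 0.5,"dz": 6,"rx": 0,"ry": 0,"rz": 0,"gripper": 0.15},{"dx": 0.5,"dy": 0.5,"dz": 6,"rx": 0,"ry": 0,"rz": 0,"gripper": 0.15},{"dx": 0.5,"dy": 0.5,"dz": 6,"rx": 0,"ry": 0,"rz": 0,"gripper": 0.15}])

```text
t: 9.32
eef_pos: [0.6044, -0.0365, 0.1412]
ee_rot: [-2.783, 0.337, -2.318]
force: [0.4, -1.1, 0.2]
width: 0.0744
gripper_force: 0.0
```

```bash
python3 s.py
python3 - <<'E'
from h import *
from station import arm
st=arm.get_state();print(st["q"].round(3),st["width"])
jog(*lens(.029,np.radians(135)))
R=Ro.from_euler("xyz",st["ee_rot"]).as_matrix(); H=head(PSI)
w=arm.grab_frame("wrist"); P=pts(w); T=(P-st["eef_pos"])@R*1000; Q=(P-M)@H*1000
ok=w["z_map"]>0
m=ok&(abs(abs(T[...,0])-9.5)<3)&(abs(T[...,1])>30)&(abs(T[...,1])<62)&(T[...,2]<10)&(T[...,2]>-70)
print("finger face z tool",m.sum(),np.percentile(T[m][:,2],[1,50,95,99,100]))
g=ok&(np.hypot(Q[...,0],Q[...,1])<20)&(abs(Q[...,2]-72)<8); print("glass head z",np.median(Q[g][:,2]),g.sum())
cv2.imwrite("pics/w4.png",w["frame"][:,:,::-1]); pickle.dump((w,st),open("w4.pkl","wb"))
E
```

```text
tip in head mm [ 1.5 -1.1 11.2] F head [ 0.5 -1.1 -0.1] 9.3167 q6 -2.2199169379479464
[-0.009  0.068 -1.014  1.421 -0.007 -2.22 ] 0.07444225390358511
dxyz [0.3 1.8 1.2] r [ 0.    -0.002 -0.001] rows 0.1
finger face z tool 4094 [-68.98443616 -31.32964398   5.76376876   6.81163833   9.65750505]
glass head z 71.4848410734609 3195
```

View pics/w4.png

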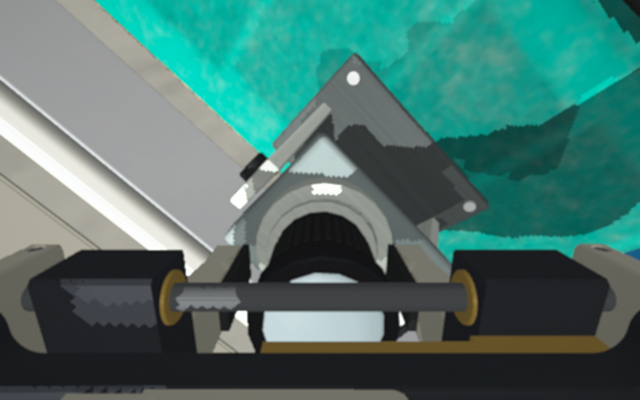

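Fingers straddle the barrel around (320,260), with the pad tips below the rim and near the flange.

Call:
jog_arm(targets=[{"dx": 0,"dy": 1,"dz": 0,"rx": 0,"ry": 0,"rz": 0,"gripper": 1},{"dx": 0,"dy": 1,"dz": 0,"rx": 0,"ry": 0,"rz": 0,"gripper": 1},{"dx": 0,"dy": 1,"dz": 0,"rx": 0,"ry": 0,"rz": 0,"gripper": 1},{"dx": 0,"dy": 1,"dz": 0,"rx": 0,"ry": 0,"rz": 0,"gripper": 1},{"dx": 0,"dy": 1,"dz": 0,"rx": 0,"ry": 0,"rz": 0,"gripper": 1},{"dx": 0,"dy": 1,"dz": 0,"rx": 0,"ry": 0,"rz": 0,"gripper": 1},{"dx": 0,"dy": 1,"dz": 0,"rx": 0,"ry": 0,"rz": 0,"gripper": 1},{"dx": 0,"dy": 1,"dz": 0,"rx": 0,"ry": 0,"rz": 0,"gripper": 1}], force=25)

```text
t: 10.03
eef_pos: [0.6036, -0.0349, 0.1409]
ee_rot: [-2.784, 0.337, -2.317]
force: [-2.0, 1.7, 2.0]
width: 0.0568
gripper_force: 25.0
```

```bash
python3 s.py
python3 - <<'E'
from h import *
from station import arm
st=arm.get_state();print(st["q"].round(3),st["width"],st["gripper_force"],st["moment"])
E
```

```text
tip in head mm [ 0.6  0.6 11.3] F head [-0.8  1.6  2.7] 10.0333 q6 -2.2249080353860218
[-0.009  0.067 -1.016  1.427 -0.006 -2.225] 0.05680287069957737 24.999320805072784 [0.75109573 1.90091896 0.32072233]
```

Run:
```python
from h import *
from station import arm
w,st0=pickle.load(open("w4.pkl","rb")); 
w2=arm.grab_frame("wrist"); st2=arm.get_state()
for w,st in ((w,st0),(w2,st2)):
    R=Ro.from_euler("xyz",st["ee_rot"]).as_matrix(); T=(pts(w)-st["eef_pos"])@R*1000
    print(st["width"])
    for z in range(-60,8,6):
        m=(w["z_map"]>0)&(abs(T[...,2]-z)<3)&(T[...,0]>2)&(T[...,0]<13)&(abs(T[...,1])<75)
        y=T[m][:,1]; p=y[y>15]; n=y[y<-15]
        print(z,[np.percentile(a,[2,50,98]).round(0).tolist() if len(a)>4 else None for a in (n,p)])
cv2.imwrite("pics/w5.png",cv2.resize(w2["frame"][220:370,190:450],(780,450),interpolation=cv2.INTER_CUBIC)[:,:,::-1])
```

```text
0.07444225390358511
-60 [[-41.0, -23.0, -18.0], [22.0, 28.0, 42.0]]
-54 [[-41.0, -41.0, -40.0], [41.0, 41.0, 42.0]]
-48 [[-53.0, -47.0, -41.0], [38.0, 48.0, 54.0]]
-42 [[-54.0, -46.0, -37.0], [38.0, 46.0, 55.0]]
-36 [[-54.0, -45.0, -37.0], [38.0, 45.0, 55.0]]
-30 [[-53.0, -45.0, -37.0], [38.0, 45.0, 54.0]]
-24 [[-52.0, -43.0, -37.0], [38.0, 44.0, 53.0]]
-18 [[-52.0, -43.0, -37.0], [38.0, 43.0, 53.0]]
-12 [[-52.0, -42.0, -37.0], [38.0, 43.0, 53.0]]
-6 [[-51.0, -38.0, -37.0], [38.0, 38.0, 51.0]]
0 [[-28.0, -26.0, -22.0], [27.0, 30.0, 32.0]]
6 [[-36.0, -32.0, -28.0], [33.0, 37.0, 42.0]]
0.056330814866883794
-60 [[-32.0, -25.0, -19.0], [20.0, 26.0, 32.0]]
-54 [[-32.0, -32.0, -31.0], [32.0, 32.0, 33.0]]
-48 [[-41.0, -37.0, -32.0], [33.0, 38.0, 42.0]]
-42 [[-42.0, -35.0, -28.0], [29.0, 36.0, 44.0]]
-36 [[-44.0, -36.0, -28.0], [29.0, 37.0, 45.0]]
-30 [[-44.0, -37.0, -28.0], [29.0, 38.0, 45.0]]
-24 [[-43.0, -34.0, -28.0], [29.0, 35.0, 44.0]]
-18 [[-43.0, -34.0, -28.0], [29.0, 35.0, 44.0]]
-12 [[-43.0, -34.0, -28.0], [29.0, 35.0, 44.0]]
-6 [[-42.0, -29.0, -28.0], [29.0, 30.0, 42.0]]
0 [[-29.0, -27.0, -24.0], [25.0, 28.0, 30.0]]
6 [[-37.0, -33.0, -29.0], [31.0, 36.0, 41.0]]
```

View pics/w5.png

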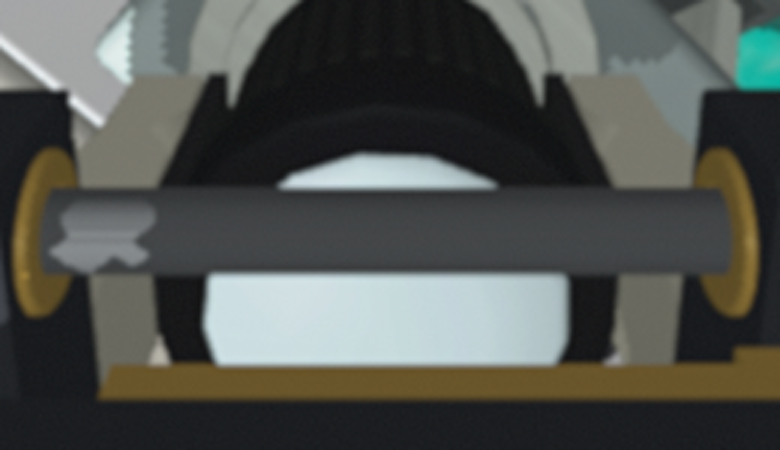

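The pads look to be gripping at the barrel and the lower edge of the rim (width 56.3 mm), centred and firm. That is good enough for turning, so I will twist slowly and watch the moment.

Call:
jog_arm(targets=[{"dx": 0,"dy": 0,"dz": 0,"rx": 0,"ry": 0,"rz": 0,"gripper": 1},{"dx": 0,"dy": 0,"dz": 0,"rx": 0,"ry": 0,"rz": -0.06,"gripper": 1},{"dx": 0,"dy": 0,"dz": 0,"rx": 0,"ry": 0,"rz": -0.14,"gripper": 1},{"dx": 0,"dy": 0,"dz": 0,"rx": 0,"ry": 0,"rz": -0.22,"gripper": 1},{"dx": 0,"dy": 0,"dz": 0,"rx": 0,"ry": 0,"rz": -0.3,"gripper": 1},{"dx": 0,"dy": 0,"dz": 0,"rx": 0,"ry": 0,"rz": -0.38,"gripper": 1},{"dx": 0,"dy": 0,"dz": 0,"rx": 0,"ry": 0,"rz": -0.4,"gripper": 1},{"dx": 0,"dy": 0,"dz": 0,"rx": 0,"ry": 0,"rz": -0.4,"gripper": 1}], force=35)

```text
t: 10.75
eef_pos: [0.6032, -0.0349, 0.1407]
ee_rot: [-2.686, 0.177, -1.936]
force: [-18.4, 5.1, 4.5]
width: 0.0558
gripper_force: 35.0
```

```bash
cat >> s.py <<'E'
y=H.T@R[:,1]; m=H.T@st["moment"]
print(st["q"].round(3),"w",st["width"],"gf",st["gripper_force"],"Mhead",m.round(2),"tool y angle",np.degrees(np.arctan2(y[1],y[0]))%360, "tilt err",np.degrees(np.arccos(-R[:,2]@H[:,2])))
E
python3 s.py
```

```text
tip in head mm [ 0.2  0.6 11.4] F head [-14.2   4.6  12.7] 10.75 q6 -1.8298176974326963
[-0.013  0.067 -1.017  1.437 -0.004 -1.83 ] w 0.05576900010552195 gf 35.003759264945984 Mhead [ 1.52  6.52 -0.16] tool y angle 157.95521993541058 tilt err 0.12574902949026517
```

Call:
jog_arm(targets=[{"dx": 0.4,"dy": 1,"dz": -0.5,"rx": 0,"ry": 0,"rz": -0.06,"gripper": 1},{"dx": 0.4,"dy": 1,"dz": -0.5,"rx": 0,"ry": 0,"rz": -0.15,"gripper": 1},{"dx": 0.4,"dy": 1,"dz": -0.5,"rx": 0,"ry": 0,"rz": -0.25,"gripper": 1},{"dx": 0.4,"dy": 1,"dz": -0.5,"rx": 0,"ry": 0,"rz": -0.35,"gripper": 1},{"dx": 0.4,"dy": 1,"dz": -0.5,"rx": 0,"ry": 0,"rz": -0.45,"gripper": 1},{"dx": 0.4,"dy": 1,"dz": -0.5,"rx": 0,"ry": 0,"rz": -0.55,"gripper": 1},{"dx": 0.4,"dy": 1,"dz": -0.5,"rx": 0,"ry": 0,"rz": -0.65,"gripper": 1},{"dx": 0.4,"dy": 1,"dz": -0.5,"rx": 0,"ry": 0,"rz": -0.7,"gripper": 1}])

```text
t: 11.42
eef_pos: [0.6019, -0.0355, 0.1404]
ee_rot: [-2.677, -0.147, -1.309]
force: [-16.3, 2.2, 2.7]
width: 0.0557
gripper_force: 35.0
```

```bash
python3 s.py
```

```text
tip in head mm [-1.1 -0.1 11.7] F head [-13.2   1.8  10.1] 11.4167 q6 -1.0964488718161136
[ 0.008  0.065 -1.017  1.388 -0.015 -1.096] w 0.055689591627122705 gf 35.00971734523773 Mhead [ 0.67  6.51 -0.3 ] tool y angle 198.25480750481915 tilt err 0.17381161297486133
```

Call:
jog_arm(targets=[{"dx": 0,"dy": 0,"dz": 0,"rx": 0,"ry": 0,"rz": -0.06,"gripper": 1},{"dx": 0,"dy": 0,"dz": 0,"rx": 0,"ry": 0,"rz": -0.12,"gripper": 1},{"dx": 0,"dy": 0,"dz": 0,"rx": 0,"ry": 0,"rz": -0.18,"gripper": 1},{"dx": 0,"dy": 0,"dz": 0,"rx": 0,"ry": 0,"rz": -0.24,"gripper": 1},{"dx": 0,"dy": 0,"dz": 0,"rx": 0,"ry": 0,"rz": -0.3,"gripper": 1},{"dx": 0,"dy": 0,"dz": 0,"rx": 0,"ry": 0,"rz": -0.35,"gripper": 1},{"dx": 0,"dy": 0,"dz": 0,"rx": 0,"ry": 0,"rz": -0.38,"gripper": 1},{"dx": 0,"dy": 0,"dz": 0,"rx": 0,"ry": 0,"rz": -0.38,"gripper": 1}])

```text
t: 12.08
eef_pos: [0.6019, -0.0362, 0.1407]
ee_rot: [-2.757, -0.305, -0.959]
force: [-14.5, 2.0, 5.4]
width: 0.056
gripper_force: 35.0
```

```bash
python3 s.py
```

```text
tip in head mm [-0.9 -0.7 12. ] F head [-10.3   1.7  11.6] 12.0833 q6 -0.7200133437865589
[ 0.008  0.065 -1.017  1.388 -0.016 -0.72 ] w 0.056018032698884494 gf 35.002280473709106 Mhead [ 0.04  5.64 -0.21] tool y angle 219.78165700436494 tilt err 0.1764229808973508
```

Call:
jog_arm(targets=[{"dx": 0,"dy": 0,"dz": 0,"rx": 0,"ry": 0,"rz": -0.04,"gripper": 1},{"dx": 0,"dy": 0,"dz": 0,"rx": 0,"ry": 0,"rz": -0.04,"gripper": 1},{"dx": 0,"dy": 0,"dz": 0,"rx": 0,"ry": 0,"rz": -0.04,"gripper": 1},{"dx": 0,"dy": 0,"dz": -1,"rx": 0,"ry": 0,"rz": -0.04,"gripper": 1},{"dx": 0,"dy": 0,"dz": -3,"rx": 0,"ry": 0,"rz": -0.04,"gripper": 1},{"dx": 0,"dy": 0,"dz": -5,"rx": 0,"ry": 0,"rz": -0.04,"gripper": 1},{"dx": 0,"dy": 0,"dz": -6,"rx": 0,"ry": 0,"rz": -0.04,"gripper": 1},{"dx": 0,"dy": 0,"dz": -6,"rx": 0,"ry": 0,"rz": -0.04,"gripper": 1}])

```text
t: 12.75
eef_pos: [0.5992, -0.035, 0.1457]
ee_rot: [-2.769, -0.318, -0.92]
force: [-0.0, -0.5, -2.6]
width: 0.0558
gripper_force: 35.0
```

```bash
python3 s.py
```

```text
tip in head mm [-1.   0.4 17.6] F head [-1.2 -0.5 -2.3] 12.75 q6 -0.43894642789692495
[ 0.174  0.056 -0.979  1.002 -0.109 -0.439] w 0.05579907888313959 gf 35.00008821487427 Mhead [-0.05  2.29 -0.01] tool y angle 222.0528782874203 tilt err 0.18588872797880313
```

The wrist carries only about 2.6 N, the lens's weight, so it is free. Lifting along the axis.

Call:
jog_arm(targets=[{"dx": 0,"dy": 0,"dz": -4,"rx": 0,"ry": 0,"rz": 0,"gripper": 1},{"dx": 0,"dy": 0,"dz": -10,"rx": 0,"ry": 0,"rz": 0,"gripper": 1},{"dx": 0,"dy": 0,"dz": -18,"rx": 0,"ry": 0,"rz": 0,"gripper": 1},{"dx": 0,"dy": 0,"dz": -28,"rx": 0,"ry": 0,"rz": 0,"gripper": 1},{"dx": 0,"dy": 0,"dz": -40,"rx": 0,"ry": 0,"rz": 0,"gripper": 1},{"dx": 0,"dy": 0,"dz": -52,"rx": 0,"ry": 0,"rz": 0,"gripper": 1},{"dx": 0,"dy": 0,"dz": -62,"rx": 0,"ry": 0,"rz": 0,"gripper": 1},{"dx": 0,"dy": 0,"dz": -70,"rx": 0,"ry": 0,"rz": 0,"gripper": 1}])

```text
t: 13.42
eef_pos: [0.5663, -0.035, 0.2083]
ee_rot: [-2.768, -0.319, -0.921]
force: [0.8, -0.1, -2.3]
width: 0.0555
gripper_force: 35.0
```

```bash
cat >> h.py <<'E'
def place(h,yaw):
    # TCP so that the lens foot is h above lid; grip centre now at lens z 31 => foot 44 below grasp point (tool z -24)
    R=toolR([0,0,-1],[np.cos(yaw),np.sin(yaw),0]); return np.array([.570,-.296,.012+h+FT]),R
FT=.018
E
python3 s.py
python3 - <<'E'
from h import *
from station import arm
d=pickle.load(open("f0.pkl","rb"))["top"]; P=pts(d)
m=(P[...,0]>.4)&(P[...,0]<.7)&(P[...,1]<-.13)&(P[...,1]>-.5)&(P[...,2]>.03)
print("obstacles", np.round(np.percentile(P[m],[2,50,98],axis=0),3) if m.sum() else None)
for a in (180,200,225,250): print(a); jog(*place(.08,np.radians(a)))
E
```

```text
tip in head mm [-0.6 -0.3 88.4] F head [-0.4 -0.1 -2.4] 13.4167 q6 -0.06374476873028595
[ 0.375 -0.081 -0.833  0.476 -0.407 -0.064] w 0.055537445616628704 gf 35.000662207603455 Mhead [0.01 2.08 0.06] tool y angle 222.0024233332919 tilt err 0.16614307877455844
obstacles [[ 0.402 -0.495  0.031]
 [ 0.615 -0.43   0.102]
 [ 0.699 -0.184  0.635]]
180
dxyz [168.7 202.4  91.6] r [-0.461 -0.184  0.697] rows 6.8
200
dxyz [168.7 202.4  91.6] r [-0.415 -0.257  0.355] rows 6.7
225
dxyz [168.7 202.4  91.6] r [-0.348 -0.339 -0.073] rows 6.7
250
dxyz [168.7 202.4  91.6] r [-0.269 -0.411 -0.501] rows 6.7
```

```bash
sed -i 's/^FT=.018/FT=.0197/; s/np.array(\[.570,-.296/np.array([.561,-.294/' h.py
python3 - <<'E'
from h import *
for h in (.15,.08): jog(*place(h,np.radians(200)))
E
```

```text
dxyz [184.4 182.3  24. ] r [-0.415 -0.257  0.355] rows 6.2
dxyz [162.5 206.6  85.9] r [-0.415 -0.257  0.355] rows 6.6
```

Call:
jog_arm(targets=[{"dx": 15,"dy": 15,"dz": 0,"rx": -0.02,"ry": -0.01,"rz": 0.02,"gripper": 1},{"dx": 42,"dy": 41,"dz": 4,"rx": -0.06,"ry": -0.04,"rz": 0.06,"gripper": 1},{"dx": 69,"dy": 68,"dz": 8,"rx": -0.12,"ry": -0.08,"rz": 0.1,"gripper": 1},{"dx": 96,"dy": 95,"dz": 12,"rx": -0.18,"ry": -0.12,"rz": 0.15,"gripper": 1},{"dx": 122,"dy": 121,"dz": 16,"rx": -0.24,"ry": -0.16,"rz": 0.2,"gripper": 1},{"dx": 148,"dy": 147,"dz": 19,"rx": -0.3,"ry": -0.19,"rz": 0.26,"gripper": 1},{"dx": 168,"dy": 166,"dz": 22,"rx": -0.36,"ry": -0.23,"rz": 0.31,"gripper": 1},{"dx": 184,"dy": 182,"dz": 24,"rx": -0.415,"ry": -0.257,"rz": 0.355,"gripper": 1}])

```text
t: 14.08
eef_pos: [0.5612, -0.2964, 0.1805]
ee_rot: [3.138, 0.002, -1.227]
force: [0.4, 0.3, -1.8]
width: 0.0561
gripper_force: 35.0
```

Call:
jog_arm(targets=[{"dx": 0,"dy": 0,"dz": 0,"rx": 0,"ry": 0,"rz": 0,"gripper": 1},{"dx": 0,"dy": 0,"dz": 0,"rx": 0,"ry": 0,"rz": 0,"gripper": 1},{"dx": 0,"dy": 0,"dz": 0,"rx": 0,"ry": 0,"rz": 0,"gripper": 1},{"dx": 0,"dy": 0,"dz": 0,"rx": 0,"ry": 0,"rz": 0,"gripper": 1},{"dx": 0,"dy": 0,"dz": 0,"rx": 0,"ry": 0,"rz": 0,"gripper": 1},{"dx": 0,"dy": 0,"dz": 0,"rx": 0,"ry": 0,"rz": 0,"gripper": 1},{"dx": 0,"dy": 0,"dz": 0,"rx": 0,"ry": 0,"rz": 0,"gripper": 1},{"dx": 0,"dy": 0,"dz": 0,"rx": 0,"ry": 0,"rz": 0,"gripper": 1}])

```text
t: 14.75
eef_pos: [0.5619, -0.2924, 0.182]
ee_rot: [-3.139, -0.0, -1.22]
force: [0.0, 0.9, -3.4]
width: 0.0558
gripper_force: 35.0
```

```bash
python3 s.py
python3 - <<'E'
from h import *
from station import arm
for h in (.15,.02,.0): jog(*place(h,np.radians(200)))
f=arm.grab_frame("scene"); g=arm.grab_frame("wrist"); pickle.dump((f,g,arm.get_state()),open("p.pkl","wb"))
a=cv2.resize(f["frame"][130:310,330:490],(400,450)); b=cv2.resize(g["frame"],(400,250)); b=cv2.copyMakeBorder(b,0,200,0,0,cv2.BORDER_CONSTANT)
cv2.imwrite("pics/p.png",cv2.hconcat([a,b])[:,:,::-1])
E
```

```text
tip in head mm [  -9.5 -257.8   63.9] F head [-1.6  0.9 -3. ] 14.75 q6 0.5236554734819171
[-1.730e-01  3.180e-01 -1.430e-01 -1.000e-03 -1.108e+00  5.240e-01] w 0.055836370024760364 gf 35.00042796134949 Mhead [ 0.03  0.16 -0.02] tool y angle 203.8518839849937 tilt err 27.87519130601448
dxyz [1.2 1.4 0.3] r [-0.002 -0.     0.002] rows 0.0
dxyz [  1.1   1.7 130.3] r [-0.002 -0.     0.002] rows 3.1
dxyz [  1.1   1.8 150.3] r [-0.002 -0.     0.002] rows 3.6
```

View pics/p.png

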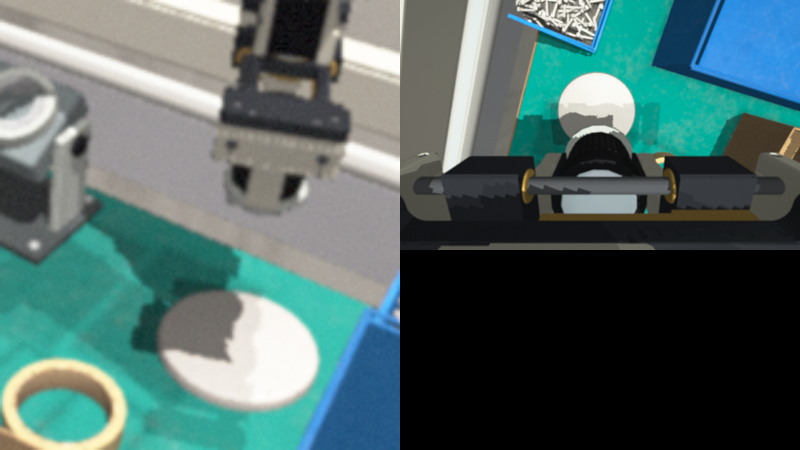

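The scene crop shows the lens held upright, foot at about (265,205), above the pale lid at (240,350). The projected foot agrees within about 3 px, so I am descending.

Call:
jog_arm(targets=[{"dx": 1,"dy": 1.5,"dz": 8,"rx": 0,"ry": 0,"rz": 0,"gripper": 1},{"dx": 1,"dy": 1.5,"dz": 28,"rx": 0,"ry": 0,"rz": 0,"gripper": 1},{"dx": 1,"dy": 1.5,"dz": 53,"rx": 0,"ry": 0,"rz": 0,"gripper": 1},{"dx": 1,"dy": 1.5,"dz": 78,"rx": 0,"ry": 0,"rz": 0,"gripper": 1},{"dx": 1,"dy": 1.5,"dz": 100,"rx": 0,"ry": 0,"rz": 0,"gripper": 1},{"dx": 1,"dy": 1.5,"dz": 118,"rx": 0,"ry": 0,"rz": 0,"gripper": 1},{"dx": 1,"dy": 1.5,"dz": 130,"rx": 0,"ry": 0,"rz": 0,"gripper": 1},{"dx": 1,"dy": 1.5,"dz": 138,"rx": 0,"ry": 0,"rz": 0,"gripper": 1}])

```text
t: 15.52
eef_pos: [0.56, -0.2942, 0.0413]
ee_rot: [3.141, 0.001, -1.221]
force: [-0.1, 0.1, -2.5]
width: 0.056
gripper_force: 35.0
```

Call:
jog_arm(targets=[{"dx": 0,"dy": 0,"dz": 1,"rx": 0,"ry": 0,"rz": 0,"gripper": 1},{"dx": 0,"dy": 0,"dz": 2,"rx": 0,"ry": 0,"rz": 0,"gripper": 1},{"dx": 0,"dy": 0,"dz": 3,"rx": 0,"ry": 0,"rz": 0,"gripper": 1},{"dx": 0,"dy": 0,"dz": 4,"rx": 0,"ry": 0,"rz": 0,"gripper": 1},{"dx": 0,"dy": 0,"dz": 5,"rx": 0,"ry": 0,"rz": 0,"gripper": 1},{"dx": 0,"dy": 0,"dz": 6,"rx": 0,"ry": 0,"rz": 0,"gripper": 1},{"dx": 0,"dy": 0,"dz": 6,"rx": 0,"ry": 0,"rz": 0,"gripper": 1},{"dx": 0,"dy": 0,"dz": 6,"rx": 0,"ry": 0,"rz": 0,"gripper": 1}])

```text
t: 16.18
eef_pos: [0.561, -0.2943, 0.0375]
ee_rot: [-3.14, 0.0, -1.221]
force: [-0.2, -0.3, -2.1]
width: 0.056
gripper_force: 35.0
```

Run:
```python
from h import *
jog(*place(.0,np.radians(200)))
```

```text
dxyz [-0.3 -0.1  5.8] r [-0.001  0.     0.001] rows 0.1
```

Descending in 1 mm steps until the force changes.

Call:
jog_arm(targets=[{"dx": 0,"dy": 0,"dz": 1,"rx": 0,"ry": 0,"rz": 0,"gripper": 1},{"dx": 0,"dy": 0,"dz": 2,"rx": 0,"ry": 0,"rz": 0,"gripper": 1},{"dx": 0,"dy": 0,"dz": 3,"rx": 0,"ry": 0,"rz": 0,"gripper": 1},{"dx": 0,"dy": 0,"dz": 4,"rx": 0,"ry": 0,"rz": 0,"gripper": 1},{"dx": 0,"dy": 0,"dz": 4.5,"rx": 0,"ry": 0,"rz": 0,"gripper": 1},{"dx": 0,"dy": 0,"dz": 5,"rx": 0,"ry": 0,"rz": 0,"gripper": 1},{"dx": 0,"dy": 0,"dz": 5,"rx": 0,"ry": 0,"rz": 0,"gripper": 1},{"dx": 0,"dy": 0,"dz": 5,"rx": 0,"ry": 0,"rz": 0,"gripper": 1}])

```text
t: 16.85
eef_pos: [0.561, -0.2942, 0.0323]
ee_rot: [-3.14, 0.0, -1.221]
force: [-0.2, 0.9, -2.3]
width: 0.056
gripper_force: 35.0
```

Call:
jog_arm(targets=[{"dx": 0,"dy": 0,"dz": 0.5,"rx": 0,"ry": 0,"rz": 0,"gripper": 1},{"dx": 0,"dy": 0,"dz": 1,"rx": 0,"ry": 0,"rz": 0,"gripper": 1},{"dx": 0,"dy": 0,"dz": 1.4,"rx": 0,"ry": 0,"rz": 0,"gripper": 1},{"dx": 0,"dy": 0,"dz": 1.8,"rx": 0,"ry": 0,"rz": 0,"gripper": 1},{"dx": 0,"dy": 0,"dz": 2,"rx": 0,"ry": 0,"rz": 0,"gripper": 1},{"dx": 0,"dy": 0,"dz": 2,"rx": 0,"ry": 0,"rz": 0,"gripper": 1},{"dx": 0,"dy": 0,"dz": 2,"rx": 0,"ry": 0,"rz": 0,"gripper": 1},{"dx": 0,"dy": 0,"dz": 2,"rx": 0,"ry": 0,"rz": 0,"gripper": 1}])

```text
t: 17.52
eef_pos: [0.561, -0.2943, 0.0305]
ee_rot: [-3.14, 0.0, -1.221]
force: [-0.4, 1.1, 0.3]
width: 0.0562
gripper_force: 35.0
```

Call:
jog_arm(targets=[{"dx": 0,"dy": 0,"dz": 0.2,"rx": 0,"ry": 0,"rz": 0,"gripper": 1},{"dx": 0,"dy": 0,"dz": 0.4,"rx": 0,"ry": 0,"rz": 0,"gripper": 1},{"dx": 0,"dy": 0,"dz": 0.6,"rx": 0,"ry": 0,"rz": 0,"gripper": 1},{"dx": 0,"dy": 0,"dz": 0.8,"rx": 0,"ry": 0,"rz": 0,"gripper": 1},{"dx": 0,"dy": 0,"dz": 0.8,"rx": 0,"ry": 0,"rz": 0,"gripper": 1},{"dx": 0,"dy": 0,"dz": 0.8,"rx": 0,"ry": 0,"rz": 0,"gripper": 1},{"dx": 0,"dy": 0,"dz": 0.8,"rx": 0,"ry": 0,"rz": 0,"gripper": 1},{"dx": 0,"dy": 0,"dz": 0.8,"rx": 0,"ry": 0,"rz": 0,"gripper": 1}], force=10)

```text
t: 18.18
eef_pos: [0.5612, -0.2944, 0.0304]
ee_rot: [-3.14, -0.0, -1.221]
force: [-2.3, 1.5, 7.8]
width: 0.0573
gripper_force: 10.0
```

Firmly seated (7.8 N up). Opening gradually.

Call:
jog_arm(targets=[{"dx": 0,"dy": 0,"dz": 0,"rx": 0,"ry": 0,"rz": 0,"gripper": 0.3},{"dx": 0,"dy": 0,"dz": 0,"rx": 0,"ry": 0,"rz": 0,"gripper": 0.25},{"dx": 0,"dy": 0,"dz": 0,"rx": 0,"ry": 0,"rz": 0,"gripper": 0.2},{"dx": 0,"dy": 0,"dz": 0,"rx": 0,"ry": 0,"rz": 0,"gripper": 0.1},{"dx": 0,"dy": 0,"dz": 0,"rx": 0,"ry": 0,"rz": 0,"gripper": 0},{"dx": 0,"dy": 0,"dz": 0,"rx": 0,"ry": 0,"rz": 0,"gripper": 0},{"dx": 0,"dy": 0,"dz": 0,"rx": 0,"ry": 0,"rz": 0,"gripper": 0},{"dx": 0,"dy": 0,"dz": 0,"rx": 0,"ry": 0,"rz": 0,"gripper": 0}])

```text
t: 18.85
eef_pos: [0.561, -0.2943, 0.0295]
ee_rot: [-3.14, 0.0, -1.221]
force: [0.0, -0.0, -0.4]
width: 0.0874
gripper_force: 0.0
```

```bash
python3 s.py
python3 - <<'E'
from h import *
from station import arm
st=arm.get_state(); w=arm.grab_frame("wrist"); P=pts(w)
m=(w["z_map"]>0)&(np.hypot(P[...,0]-.561,P[...,1]+.294)<40e-3)&(P[...,2]>.085)&(P[...,2]<.105)
print("glass",m.sum(),np.round(np.median(P[m],0),4),plane(P[m]))
E
```

```text
tip in head mm [ -81.9 -259.7  -70.3] F head [-0.2 -0.  -0.3] 18.85 q6 0.5265902142154056
[-0.176  0.469 -0.304 -0.001 -0.796  0.527] w 0.08741028094997609 gf 0.0 Mhead [0.03 0.13 0.05] tool y angle 203.81819599387555 tilt err 27.939446606872075
glass 8229 [ 0.5682 -0.3044  0.0933] (array([ 0.56640127, -0.30539368,  0.09335993]), array([ 0.05624529, -0.12065725,  0.99109954]), np.float64(0.0018867056305216633))
```

Call:
jog_arm(targets=[{"dx": 0,"dy": 0,"dz": -5,"rx": 0,"ry": 0,"rz": 0,"gripper": 0},{"dx": 0,"dy": 0,"dz": -15,"rx": 0,"ry": 0,"rz": 0,"gripper": 0},{"dx": 0,"dy": 0,"dz": -30,"rx": 0,"ry": 0,"rz": 0,"gripper": 0},{"dx": 0,"dy": 0,"dz": -50,"rx": 0,"ry": 0,"rz": 0,"gripper": 0},{"dx": 0,"dy": 0,"dz": -75,"rx": 0,"ry": 0,"rz": 0,"gripper": 0},{"dx": 0,"dy": 0,"dz": -105,"rx": 0,"ry": 0,"rz": 0,"gripper": 0},{"dx": 0,"dy": 0,"dz": -135,"rx": 0,"ry": 0,"rz": 0,"gripper": 0},{"dx": 0,"dy": 0,"dz": -160,"rx": 0,"ry": 0,"rz": 0,"gripper": 0}])

```text
t: 19.57
eef_pos: [0.5611, -0.2946, 0.1932]
ee_rot: [-3.138, -0.002, -1.221]
force: [0.8, 0.6, 0.7]
width: 0.0877
gripper_force: 0.0
```

Run:
```python
from h import *
from station import arm
st=arm.get_state(); print(st["t"],st["force"].round(1)); w=arm.grab_frame("wrist"); P=pts(w)
m=(w["z_map"]>0)&(np.hypot(P[...,0]-.561,P[...,1]+.294)<40e-3)&(P[...,2]>.085)&(P[...,2]<.11)
uv=np.argwhere(m).mean(0); print("glass",m.sum(),plane(P[m]),blob(w,int(uv[1]),int(uv[0])), ray(w,uv[1],uv[0],.095))
f=arm.grab_frame("scene"); cv2.imwrite("pics/end.png",f["frame"][:,:,::-1])
b=[w["frame"],f["frame"]]; cv2.imwrite("pics/e.png",cv2.hconcat([cv2.resize(x,(400,250)) for x in b])[:,:,::-1])
```

```text
19.5667 [0.8 0.6 0.7]
glass 3356 (array([ 0.56240585, -0.29819239,  0.09377513]), array([ 0.00757753, -0.01709106,  0.99982522]), np.float64(0.0017517314900154664)) (array([318.7769437 , 203.68310992]), array([ 295,  180,   49,   48, 1865], dtype=int32)) [ 0.56258956 -0.29870775  0.095     ]
```

View pics/e.png

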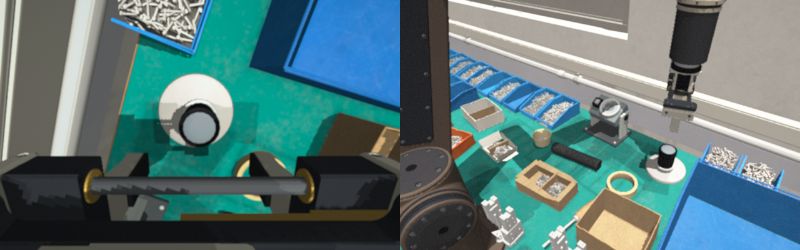

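The lens stands upright on the lid (normal within about 0.02 rad, about 8 mm off centre) and the arm is clear. The bystanders are where they were.

```bash
python3 -c "
from station import arm
print(arm.job_done())"
```

```text
the job is handed in; nothing more can be done
None
```

The lens is off the camera and standing upright, mount end down, about 8 mm from the lid's centre; the gripper is clear, the tape roll, cup and rod look unmoved, and I handed the job in at about 20 s (no verdict came back).

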